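# Lift the hot bath lid with its sample pots onto the cooling stand

### The arm

A 7-joint arm with a two-finger parallel gripper is mounted at the origin on the work surface. World frame = base frame: x ahead of the robot, y to its left, z up, the work surface at z = 0. Lengths are in m, angles in rad, forces in N, time in s.
With the tool pointing down it reaches from about 0.4 to 0.85 m from the base axis. Payload 4.5 kg.
Tool frame: the origin (TCP) lies at the very end of the fingers, on their centre line; the grasp point (between the pads) lies 19 mm behind it (bot.grasp_offset is the distance from the TCP to the grasp point, in m); z points along the fingers, y is the line along which they close (so a half turn about z gives the same grasp; the last joint's range is limited). The gripper opens to 88 mm and grips with 3 to 60 N. Pads are 18 mm wide; open, the fingers measure 123 mm over their backs; the gripper's body (75 mm by 187 mm) begins 45 mm behind the grasp point.
Start: joints at [1.332, 0.689, -0.195, 1.565, 0.157, 0.902, -0.215], TCP at [0.168, -0.602, 0.217] pointing down, gripper open.
Joint ranges: [-3.01, 3.01], [-0.46, 2.08], [-1.47, 1.51], [0.13, 2.56], [-1, 4.14], [0.04, 2.09], [-2.66, 2.66]. Speed limits (rad/s): [2.57, 2.57, 3.14, 3.14, 3.14, 3.14, 3.14].

### API

Orientations are given as a unit quaternion [x, y, z, w].
In Python, from bench import bot, imaging gives the robot as it stands.
- The arm moves only by the tool drive_tool, never from a script. Its arguments are lists of equal length, an entry for each row: "offset": the shift along the tool's x, y, z each as a share of 100 mm, from -1 to 1, a list of three; "twist": the turn, a rotation vector about the tool's x, y, z each as a share of 90 degrees, from -1 to 1, a list of three; "claw": the opening, from 0 (shut) to 1 (fully open). In form: {"offset": [[x, y, z], ...], "twist": [[ax, ay, az], ...], "claw": [claw, ...]}. A call has 1 to 5 rows; each row is the pose to reach, as a shift and turn from the pose commanded when the call began, along the tool's axes at that moment; what a row does not reach only later rows make up. A row lasts 1/12 s, in which the tool goes at most 41.7 mm and 7.16 degrees, less where a joint would pass 70% of its speed; a pose out of reach is approached as far as the arm can. A call with a number of a shift or a turn outside -1 to 1 is refused whole. A call with a gripper value outside its range is refused whole. The fingers move at their own pace and stop on an object; the grip force is fixed at half the most. Time passes only in rows, so rows that repeat a pose let the fingers close. It gives the time, the measured TCP pose, the force, the opening and the grip force at its end, in the units of the state.
- bot.get_state(): the state, without advancing time (a new reading comes with each control period).
- imaging.capture(name): name is "scene" or "top" or "wrist"; returns the picture (480x640x3 uint8, red, green, blue); there is no depth.
- imaging.camera_params(name): a dict with "fx", "fy", "cx", "cy" (pixels), "eye" and "attitude" of the camera in the world. Camera axes: x right, y up, looking along -z (the intrinsics and any distortion apply to the point x, -y, -z); pixel columns grow to the right and rows downward; lengths in m; the calibration is good to about 2 mm. A picture is of the moment at which its call begins: read the wrist's pose just before it. camera_params takes no time and is no camera call; for the wrist camera it gives the pose at the moment of the call.
- bot.close_job(): hands the job in; it is judged then, once.
The state is a dict: "time_s": time; "joint_positions": joint angles; "dq": joint speeds; "tau": joint torques, N m; "position": TCP position; "tool_rot": TCP orientation; "wrist_force": force on the tool from outside, world axes, zero at the start; "ft_torque": the same for the moment, N m; "width": finger opening in m; "finger_force": force on a finger pad.
Only numpy, scipy, OpenCV 4.12 (cv2) and the standard library are available. Lean on these libraries where they do the work, as an engineer would, in place of code of your own. Each camera call takes 0.05 s, during which the arm holds its last target. There are 200 camera calls.

### The job

The heating bath's lid, with the two sample pots hanging in it, is hot: take the lid lifter from its holder, lift the lid out by its loop handle and set it down gently, squarely and centred on the cooling stand, then put the lifter back upright in its holder. The pots are not equally full and it cannot be seen which is heavier, so feel for the place along the loop where the lid hangs in balance and keep it level all the way (within 5 degrees). Touch nothing hot except with the lifter, do not force it, and leave the other things on the bench where they are.

Things in the scene. Friction and masses are not known exactly. Their poses are not given: they have to be found in the camera images.
- bath: low white bench heating bath, 210 (x) by 300 (y), steel deck 98 above the bench; fixed. Origin on the bench under its centre, z up, -x the front with knob and display. A trough 92 (x) by 188 (y) opens in the deck, its floor 65 below the deck; a lip 5 high, inside 130 by 230, surrounds the lid.
- lid: loose steel lid plate 124 (x) by 224 (y), 4 thick, 0.25 to 0.35 kg, on the bath's deck. Origin: centre of the plate's underside; z up. A fixed loop handle of 7 mm round rod stands on its middle along y: straight level top bar from y -28 to +28, bar centre 32 above the origin, legs at y -34 and +34. The pots hang in holes at y -66 and +66.
- loop_mid (a point): middle of the underside of the loop's top bar, 28.5 above the lid's origin. Lid and pots weigh 0.5 to 0.75 kg; their centre of gravity is 7 to 27 mm along the bar from here towards the heavier pot, about 35 below. Hooked within some 5 mm of it along the bar the lid hangs near level; raised a few mm elsewhere, only one end comes up and the end nearer the centre of gravity stays down.
- pot_a: capped steel sample pot, 36 wide, 46 deep below its flange (48 wide, 3 thick); cap and knob rise 19 above the lid's top. Loose, hanging by its flange in one of the lid's holes (1 mm play). Origin: centre of its bottom, 42 below the lid's underside. One pot is 0.17 to 0.30 kg, the other 0.04 to 0.11 kg.
- pot_b: the other pot, same shape and look
- stand: open cooling stand, fixed: level rectangular frame of 10 mm bar, outside 114 (x) by 210 (y), opening 94 by 190, on four legs. Origin on the bench under its centre; y along its long side. The lid goes on top with its pots hanging in the opening, long side along y (either way round).
- stand_top (a point): centre of the stand's top, 80 above the bench: where the lid's origin goes
- lifter: loose lid lifter, 0.15 kg, upright in the holder's pocket. Origin on its underside on the handle's axis; z up, x the way the hook's tip points. Wooden handle 24 by 24 from z 72 to 152. Below it a steel strip, 8 wide (y), 4 thick, comes down at x -13 to -9 and bends into a hook open upwards: foot under the handle's axis, tip sloping up to x 15, z 15.
- hook_seat (a point): point in the hook where a bar lies, on the handle's axis, 5 above the lifter's origin; the bar lies along the lifter's y. The hook's mouth between strip and tip is 20 wide at the top of the tip and narrows to the seat.
- holder: lifter holder, fixed: steel foot 90 by 70, 6 thick, with an open-topped rectangular pocket (inside x -17 to +18, y -8 to +8, wall 3, top 51 above the bench). Origin on the bench; the lifter stands at its origin, z 6, hook's tip towards the holder's +x.
- beaker: glass beaker, 66 wide, 85 tall; loose bystander, origin under its centre
- jar: small amber jar, 42 wide, 60 tall; loose bystander, origin under its centre
- vial: clear vial, 34 wide, 70 tall; loose bystander, origin under its centre
- tape: roll of paper tape lying flat, 90 wide, 24 tall; loose bystander, origin under its centre
- reagent: glass bottle with blue cap, 70 wide, 130 tall; loose bystander, origin under its centre
- spatula: steel micro-spatula lying flat, 180 long; loose bystander, origin at mid-length of the tool
- tipbox: green-lidded pipette tip box, 65 by 125 by 64; loose bystander, origin under its centre

How it is judged:
On the way, in this order (a step that is already met when the one before it is completed fails the run):
1. the lid hangs level on the lifter, clear above the bath (height (world z) of lid above 0.135 m and contact force between lifter and lid above 2 N and contact force between lid and bath below 0.2 N and angle between lid's own z axis and vertical below 0.0875 rad), for 0.3 s.
2. the lid stands on the cooling stand, off the hook (x of lid in the frame of stand between -0.01 and 0.01 m and y of lid in the frame of stand between -0.01 and 0.01 m and z of lid in the frame of stand between 0.077 and 0.083 m and angle between the y axis of lid and the y axis of stand, either way round below 0.1 rad and angle between lid's own z axis and vertical below 0.04 rad and contact force between lifter and lid below 0.2 N), for 0.2 s.
At the end, for the whole second after the job is handed in: the lid rests on the cooling stand, centred within 10 mm along both sides, within 0.10 rad of its direction and flat (within 0.04 rad), both pots hanging home in it; the lifter stands upright (within 0.12 rad) on the floor of its holder's pocket, released and at rest (x of lid in the frame of stand between -0.01 and 0.01 m and y of lid in the frame of stand between -0.01 and 0.01 m and z of lid in the frame of stand between 0.077 and 0.083 m and angle between the y axis of lid and the y axis of stand, either way round below 0.1 rad and angle between lid's own z axis and vertical below 0.04 rad and z of pot_a in the frame of lid between -0.046 and -0.037 m and angle between each of pot_a, pot_b's own z axis and vertical below 0.08 rad and z of pot_b in the frame of lid between -0.046 and -0.037 m and linear speed of each of lid, lifter below 0.02 m/s and horizontal distance between lifter and holder below 0.012 m and height (world z) of lifter between 0.003 and 0.011 m and angle between lifter's own z axis and vertical below 0.12 rad); the robot touches nothing.
It fails at once if the lid is tipped more than 5 degrees from level (angle between lid's own z axis and vertical above 0.0875 rad).
It fails at once if a part of the robot touches the hot lid, pots or bath (contact force between any of the arm, the fingers and lid above 0.5 N or contact force between any of the arm, the fingers and pot_a above 0.5 N or contact force between any of the arm, the fingers and pot_b above 0.5 N or contact force between any of the arm, the fingers and bath above 0.5 N).
It fails at once if the lifter is forced against the lid, pots or bath (more than 22 N) (contact force between lifter and lid above 22 N or contact force between lifter and pot_a above 22 N or contact force between lifter and pot_b above 22 N or contact force between lifter and bath above 22 N).
It fails at once if the lid is landed hard on the cooling stand (more than 25 N) (contact force between lid and stand above 25 N).
It fails at once if a bystander is shifted more than 20 mm (distance of any of beaker, jar, vial, tape, reagent, spatula, tipbox from where it was at the start of the episode above 0.02 m).
It also fails if it takes over 72 s, if anything falls off the work surface, if the arm or the gripper's body presses on something with over 40 N, if the wrist force passes 120 N, or if a joint passes its speed limit or range.

## Working session

There is one attempt and no reset: what is moved stays moved. The work goes in short steps, Python scripts to look and compute and a tool call to move; the robot and the scene stay as the last step left them, time stands still between calls to the robot, and variables do not carry over. Pictures are saved under pics/ and viewed, at most 10 in all, crops included, and the job is handed in when it is done.

Besides the shell and the picture viewer there is one more tool, called after ">>>" in YAML: its name, and indented under it one key for each argument. drive_tool: Moves the arm, as the interface text tells. Its arguments: {"type":"object","properties":{"offset":{"type":"array"},"twist":{"type":"array"},"claw":{"type":"array"}},"required":["offset","twist","claw"]}

```bash
mkdir -p pics; ls; cat > h.py <<'E'
import numpy as np, cv2, json
from scipy.spatial.transform import Rotation as R
from bench import bot, imaging
def Rm(a):
    a=np.array(a,float)
    return a if a.shape==(3,3) else R.from_quat(a).as_matrix()
def ray(p,u,v):
    d=np.array([(u-p['cx'])/p['fx'],-(v-p['cy'])/p['fy'],-1.])
    return np.array(p['eye']),Rm(p['attitude'])@d
def onz(p,u,v,z):
    e,d=ray(p,u,v); return e+d*(z-e[2])/d[2]
def proj(p,X):
    c=Rm(p['attitude']).T@(np.array(X)-np.array(p['eye'])); return p['cx']+p['fx']*c[0]/-c[2], p['cy']-p['fy']*c[1]/-c[2]
def cap(n,f):
    p=imaging.camera_params(n); im=np.array(imaging.capture(n)); cv2.imwrite('pics/'+f,im[:,:,::-1]); return p,im
E
python3 - <<'E'
from h import *
for n in ('scene','top'):
    p,im=cap(n,n+'0.png'); print(n,p)
s=bot.get_state();print({k:np.round(v,3).tolist() for k,v in s.items()}, bot.grasp_offset)
E
```

```text
pics
scene {'fx': 541.5302782431361, 'fy': 541.5302782431361, 'cx': 318.0149652103278, 'cy': 240.4629933699337, 'eye': array([0.90531378, 0.63458464, 1.12853783]), 'attitude': array([0.07924189, 0.28516827, 0.92706506, 0.230109  ])}
top {'fx': 487.37657273135903, 'fy': 487.37657273135903, 'cx': 317.51645257916124, 'cy': 236.0112093913756, 'eye': array([0.29677784, 0.0308839 , 1.23936415]), 'attitude': array([ 0.07300099, -0.07236748, -0.69229814,  0.71425282])}
{'time_s': 0.1, 'joint_positions': [1.332, 0.69, -0.195, 1.566, 0.157, 0.902, -0.215], 'dq': [0.001, -0.001, -0.002, -0.003, 0.001, -0.003, 0.001], 'tau': [-0.004, -52.85, -1.272, -15.384, -0.053, 0.002, 0.0], 'position': [0.168, -0.601, 0.217], 'tool_rot': [0.991, 0.136, -0.0, -0.001], 'wrist_force': [0.181, 0.277, -0.259], 'ft_torque': [0.006, 0.051, -0.015], 'finger_force': 0.0, 'width': 0.088} 0.0187
```

View pics/top0.png

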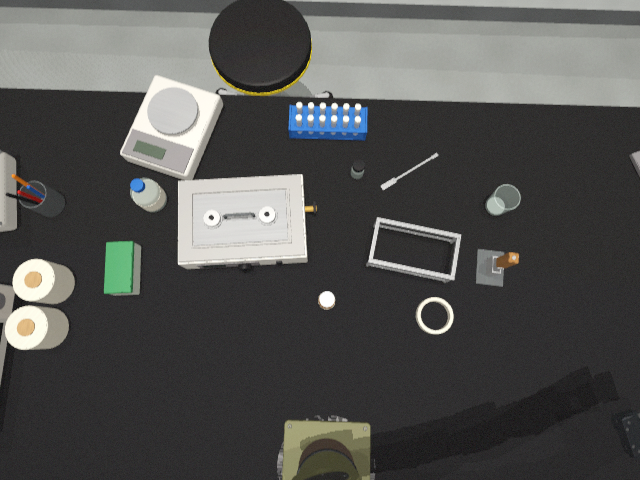

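View pics/scene0.png

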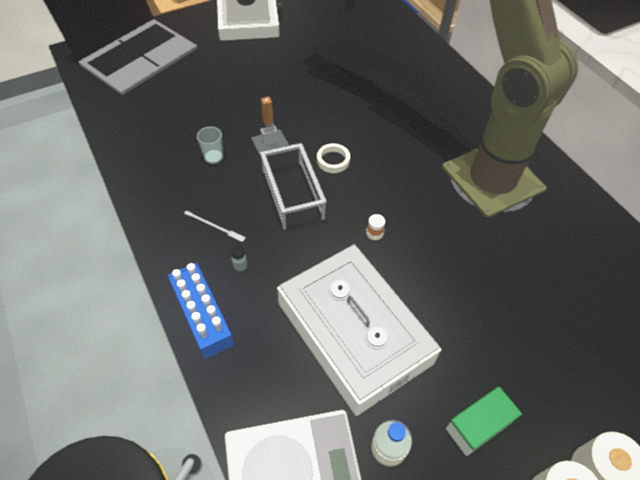

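The top view shows the bath centred at about (242,220) and the loop handle at (239,216), with pot knobs at (212,218) and (267,214). The stand is at (414,250), the holder at (492,268) and the lifter's wooden handle top at (514,258). The scene view shows the same layout. Next I'll measure them by contours.

```bash
python3 - <<'E'
from h import *
p=imaging.camera_params('top'); im=cv2.imread('pics/top0.png'); g=cv2.cvtColor(im,cv2.COLOR_BGR2GRAY); hsv=cv2.cvtColor(im,cv2.COLOR_BGR2HSV)
ps=imaging.camera_params('scene'); ims=cv2.imread('pics/scene0.png')
def rect(pts,z):
    w=np.array([onz(p,u,v,z)[:2] for u,v in pts],np.float32); return cv2.minAreaRect(w)
def comp(mask,box):
    x0,y0,x1,y1=box; m=np.zeros_like(mask); m[y0:y1,x0:x1]=mask[y0:y1,x0:x1]
    c,_=cv2.findContours(m,cv2.RETR_EXTERNAL,cv2.CHAIN_APPROX_NONE); return max(c,key=cv2.contourArea)[:,0].astype(float)
m=(g>90).astype(np.uint8)*255
print('bathtop?',rect(comp(m,(165,165,320,275)),.098))
c=comp(m,(360,210,470,285)); print('stand outer',rect(c,.08))
m2=np.zeros_like(m);m2[215:275,365:465]=m[215:275,365:465]
cs,h=cv2.findContours(m2,cv2.RETR_CCOMP,cv2.CHAIN_APPROX_NONE)
for k,cc in enumerate(cs):
    if h[0][k][3]>=0 and cv2.contourArea(cc)>500: print('stand inner',rect(cc[:,0].astype(float),.08))
# pots white caps: knob circles
ws=((hsv[:,:,1]<40)&(hsv[:,:,2]>225)).astype(np.uint8)*255
n,l,st,ce=cv2.connectedComponentsWithStats(ws[190:240,195:290])
for i in range(1,n):
    if st[i,4]>40: print('pot',ce[i]+[195,190],st[i],onz(p,*(ce[i]+[195,190]),.115))
for nm,a,pp,box in(('top',im,p,(480,240,530,285)),('scene',ims,ps,(250,90,290,140))):
    hh=cv2.cvtColor(a,cv2.COLOR_BGR2HSV); w=cv2.inRange(hh,(3,90,60),(22,255,255)); 
    c=comp(w,box); print(nm,'wood',c.min(0),c.max(0),cv2.minAreaRect(c.astype(np.float32)))
c=comp(cv2.inRange(g,60,255),(470,245,506,290)); print('holder',rect(c,.006))
v=np.hstack([cv2.resize(im[160:280,165:325],None,fx=3,fy=3,interpolation=2),cv2.resize(im[205:295,465:530],(320,360),interpolation=2)])
w=np.hstack([cv2.resize(im[205:295,360:470],(400,240),interpolation=2),cv2.resize(ims[80:170,240:330],(400,240),interpolation=2)])
w=cv2.resize(w,(800,240)); cv2.imwrite('pics/c1.png',np.vstack([v[:,:800],w]))
E
```

```text
bathtop? ((0.5800058245658875, 0.23055627942085266), (0.255983829498291, 0.3650287091732025), 1.8231260776519775)
stand outer ((0.5128033757209778, -0.19788651168346405), (0.21271276473999023, 0.12585963308811188), 79.77210998535156)
pot [266.50819672 213.79234973] [ 64  16  16  17 183] [0.58177542 0.15852679 0.115     ]
pot [211.09340659 217.19230769] [  8  19  17  17 182] [0.569305   0.28958712 0.115     ]
top wood [496. 252.] [518. 268.] ((507.20001220703125, 259.6000061035156), (13.914020538330078, 24.6657657623291), 71.56504821777344)
scene wood [261.  96.] [273. 124.] ((266.86883544921875, 110.057373046875), (28.156614303588867, 10.773754119873047), 84.80557250976562)
holder ((0.4867667257785797, -0.4078875184059143), (0.07381386309862137, 0.09234807640314102), 84.79335021972656)
```

View pics/c1.png

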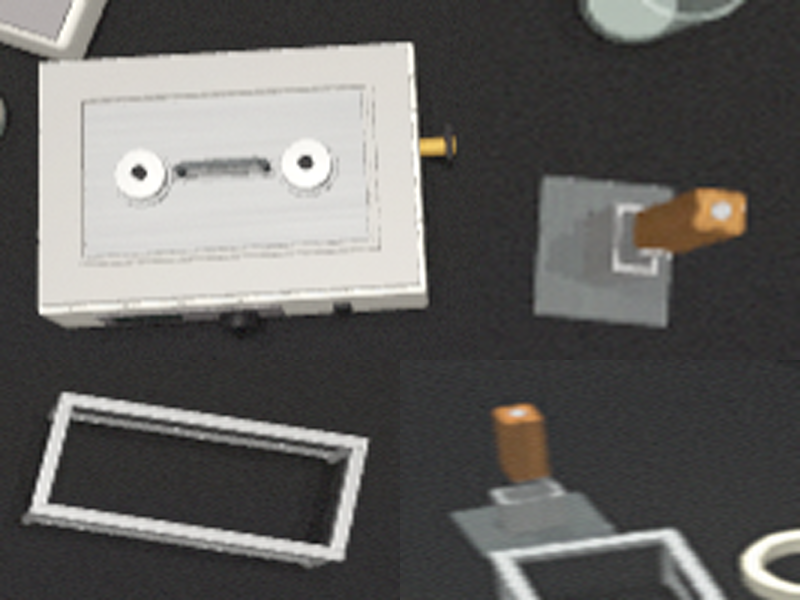

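```bash
python3 - <<'E'
from h import *
p=imaging.camera_params('top'); ps=imaging.camera_params('scene')
C=np.array([onz(p,*q,.08)[:2] for q in((377.05,217.4),(460.9,235),(453.5,278.9),(369.6,263))]); print('stand',C,C.mean(0),[np.linalg.norm(C[i]-C[i-1]) for i in range(4)])
d=C[0]-C[1]+C[3]-C[2]; print('yaw y-axis',np.degrees(np.arctan2(-d[0],d[1])))
print('handle top',onz(p,513.8,257.75,.158),onz(ps,266.6,99.5,.158))
# pocket rim outer corners crop (615,205),(672,207),(668,272),(612,270)
Q=np.array([onz(p,465+(a-480)/4.923,205+b/4,.051)[:2] for a,b in((615,205),(658,275),(612,270))]);print('pocket',Q)
s=bot.get_state(); T=Rm(s['tool_rot']); print('tool',T.round(3).tolist())
tgt=np.array([.47,-.43,.30]); print('off',(T.T@(tgt-s['position']))/.1)
w=imaging.camera_params('wrist'); print('wristcam in tool', T.T@(np.array(w['eye'])-s['position']), (T.T@Rm(w['attitude'])).round(3).tolist(), w['fx'])
E
```

```text
stand [[ 0.59008722 -0.10864636]
 [ 0.55241598 -0.31286567]
 [ 0.44457418 -0.29206434]
 [ 0.47664779 -0.09142512]] [ 0.51593129 -0.20125037] [np.float64(0.11473916882950162), np.float64(0.20766475489470737), np.float64(0.10982964149197148), np.float64(0.20318664346275944)]
yaw y-axis -9.774388151137254
handle top [ 0.48662186 -0.40714664  0.158     ] [ 0.48552052 -0.40498792  0.158     ]
pocket [[ 0.50750925 -0.39782206]
 [ 0.46461811 -0.41741358]
 [ 0.46699084 -0.39461142]]
tool [[0.963, 0.27, -0.001], [0.27, -0.963, 0.002], [-0.0, -0.002, -1.0]]
off [ 3.36791028 -0.83773523 -0.8321758 ]
wristcam in tool [ 0.07411684 -0.00036892 -0.16594739] [[-0.0, 0.957, 0.291], [1.0, 0.0, -0.0], [-0.0, 0.291, -0.957]] 393.34550995975286
```

>>> drive_tool:
  offset:
    - [0.9, -0.3, -0.6]
    - [0.9, -0.3, -0.6]
    - [0.9, -0.3, -0.6]
  twist:
    - [0, 0, 0]
    - [0, 0, 0]
    - [0, 0, 0]
  claw: [1, 1, 1]

```text
time_s: 0.35
position: [0.2501, -0.547, 0.2785]
tool_rot: [0.991, 0.137, 0.001, -0.0]
wrist_force: [0.7, -0.1, 0.7]
width: 0.0879
finger_force: 0.0
```

>>> drive_tool:
  offset:
    - [0.9, -0.3, 0]
    - [0.9, -0.3, 0]
    - [0.9, -0.3, 0]
  twist:
    - [0, 0, 0]
    - [0, 0, 0]
    - [0, 0, 0]
  claw: [1, 1, 1]

```text
time_s: 0.6
position: [0.333, -0.4899, 0.2777]
tool_rot: [0.99, 0.141, 0.003, -0.001]
wrist_force: [1.0, 0.8, 0.8]
width: 0.0881
finger_force: 0.0
```

>>> drive_tool:
  offset:
    - [0.9, -0.3, 0]
    - [0.9, -0.3, 0]
    - [0.9, -0.3, 0]
  twist:
    - [0, 0, 0]
    - [0, 0, 0]
    - [0, 0, 0]
  claw: [1, 1, 1]

```text
time_s: 0.85
position: [0.411, -0.4363, 0.2772]
tool_rot: [0.99, 0.141, 0.003, -0.002]
wrist_force: [0.8, 0.8, 0.7]
width: 0.0881
finger_force: 0.0
```

>>> drive_tool:
  offset:
    - [0.89, -0.13, 0.27]
    - [0.89, -0.13, 0.27]
    - [0.89, -0.13, 0.27]
    - [0.89, -0.13, 0.27]
    - [0.89, -0.13, 0.27]
  twist:
    - [0, 0, 0.233]
    - [0, 0, 0.233]
    - [0, 0, 0.233]
    - [0, 0, 0.233]
    - [0, 0, 0.233]
  claw: [1, 1, 1, 1, 1]

```text
time_s: 1.27
position: [0.486, -0.4057, 0.2497]
tool_rot: [0.999, -0.044, -0.001, -0.0]
wrist_force: [-1.1, -0.7, 1.5]
width: 0.0883
finger_force: 0.0
```

```bash
python3 - <<'E'
from h import *
s=bot.get_state(); p,im=cap('wrist','w1.png'); print(s['time_s'],s['position'],R.from_quat(s['tool_rot']).as_matrix().round(3).tolist(),s['joint_positions'],s['wrist_force'],s['ft_torque'])
np.save('w1.npy',[0]); print(proj(p,(.486,-.406,.158)), p['eye'],p['attitude'])
E
```

```text
1.2667 [ 0.48598218 -0.40566289  0.24968827] [[0.996, -0.089, -0.002], [-0.089, -0.996, 0.0], [-0.002, 0.0, -1.0]] [ 0.66548306  0.6632819  -0.07954326  1.50213239  0.0602011   0.98040631
 -1.0906949 ] [-1.14741517 -0.66897318  1.45252935] [-7.34720892e-05  3.05232250e-02 -2.22959238e-03]
(np.float64(315.08728363221314), np.float64(231.14683879932875)) [ 0.56011923 -0.41220058  0.41546997] [ 0.10035764 -0.10920524  0.72979994 -0.66737891]
```

View pics/w1.png

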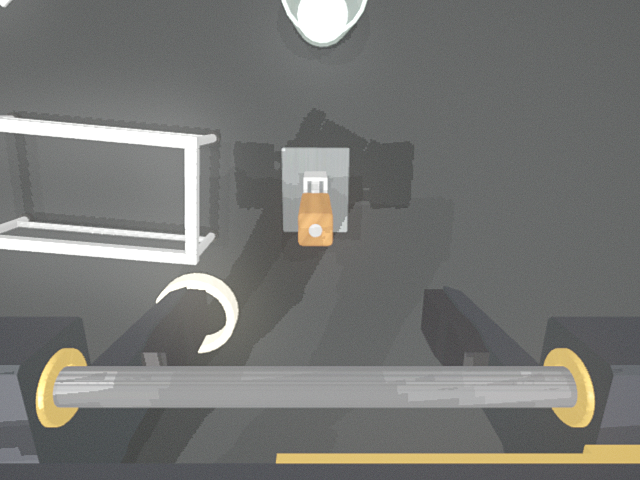

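The wrist view shows the handle top at (315,231), where I predicted it, with its faces square to the image. I'll descend and grip.

>>> drive_tool:
  offset:
    - [0, 0, 0.4]
    - [0, 0, 0.7]
    - [0, 0, 0.7]
  twist:
    - [0, 0, 0]
    - [0, 0, 0]
    - [0, 0, 0]
  claw: [1, 1, 1]

```text
time_s: 1.57
position: [0.4807, -0.4054, 0.1756]
tool_rot: [0.999, -0.047, -0.005, -0.003]
wrist_force: [-1.0, 0.1, 0.0]
width: 0.0882
finger_force: 0.0
```

>>> drive_tool:
  offset:
    - [0, 0, 0.4]
    - [0, 0, 0.72]
    - [0, 0, 0.72]
    - [0, 0, 0.72]
  twist:
    - [0, 0, 0]
    - [0, 0, 0]
    - [0, 0, 0]
    - [0, 0, 0]
  claw: [1, 1, 1, 0.6]

```text
time_s: 1.9
position: [0.485, -0.407, 0.109]
tool_rot: [0.999, -0.047, -0.001, -0.0]
wrist_force: [-0.2, -0.4, 0.3]
width: 0.0835
finger_force: 0.0
```

>>> drive_tool:
  offset:
    - [0, 0, 0]
    - [0, 0, 0]
    - [0, 0, 0]
    - [0, 0, 0]
    - [0, 0, 0]
  twist:
    - [0, 0, 0]
    - [0, 0, 0]
    - [0, 0, 0]
    - [0, 0, 0]
    - [0, 0, 0]
  claw: [0, 0, 0, 0, 0]

```text
time_s: 2.32
position: [0.4869, -0.4063, 0.1096]
tool_rot: [0.999, -0.046, 0.001, 0.001]
wrist_force: [1.2, -1.1, 0.2]
width: 0.0501
finger_force: 0.0
```

>>> drive_tool:
  offset:
    - [0, 0, 0]
    - [0, 0, 0]
    - [0, 0, 0]
    - [0, 0, 0]
    - [0, 0, 0]
  twist:
    - [0, 0, 0]
    - [0, 0, 0]
    - [0, 0, 0]
    - [0, 0, 0]
    - [0, 0, 0]
  claw: [0, 0, 0, 0, 0]

```text
time_s: 2.73
position: [0.4864, -0.406, 0.1084]
tool_rot: [0.999, -0.047, -0.0, 0.0]
wrist_force: [0.2, 0.8, 0.8]
width: 0.0235
finger_force: 30.0
```

```bash
python3 - <<'E'
from h import *
s=bot.get_state(); print({k:np.round(v,4).tolist() for k,v in s.items()})
E
```

```text
{'time_s': 2.7333, 'joint_positions': [0.6616, 0.8333, -0.0713, 1.6334, 0.0842, 0.6779, -1.1159], 'dq': [-0.0014, -0.0004, 0.0001, -0.0011, 0.0006, -0.0011, 0.0007], 'tau': [0.0071, -55.8662, 0.3736, -12.421, -0.0172, -0.0825, -0.003], 'position': [0.4864, -0.406, 0.1084], 'tool_rot': [0.9989, -0.0465, -0.0, 0.0], 'wrist_force': [0.2187, 0.7915, 0.8323], 'ft_torque': [0.0561, 0.084, 0.0006], 'finger_force': 29.9991, 'width': 0.0235}
```

>>> drive_tool:
  offset:
    - [0, 0, -0.2]
    - [0, 0, -0.4]
    - [0, 0, -0.6]
    - [0, 0, -0.6]
  twist:
    - [0, 0, 0]
    - [0, 0, 0]
    - [0, 0, 0]
    - [0, 0, 0]
  claw: [0, 0, 0, 0]

```text
time_s: 3.07
position: [0.4884, -0.4076, 0.1719]
tool_rot: [0.999, -0.047, 0.003, 0.002]
wrist_force: [0.1, 0.2, -1.7]
width: 0.0242
finger_force: 30.0
```

>>> drive_tool:
  offset:
    - [0, 0, -0.4]
    - [0, 0, -0.8]
    - [0, 0, -0.8]
    - [0, 0, -0.8]
    - [0, 0, -0.8]
  twist:
    - [0, 0, 0]
    - [0, 0, 0]
    - [0, 0, 0]
    - [0, 0, 0]
    - [0, 0, 0]
  claw: [0, 0, 0, 0, 0]

```text
time_s: 3.48
position: [0.4856, -0.4054, 0.247]
tool_rot: [0.999, -0.047, -0.001, -0.001]
wrist_force: [-1.0, 0.6, -2.0]
width: 0.0236
finger_force: 30.0
```

```bash
python3 - <<'E'
from h import *
s=bot.get_state(); p,im=cap('scene','s2.png'); t=np.array(s['position'])
q=[proj(p,t+[dx,0,-.1024+dz]) for dx,dz in((0,0),(.015,.015),(-.015,.015),(0,.152))]; print(t,np.round(q,1).tolist(),s['wrist_force'],s['ft_torque'])
u,v=map(int,q[0]); cv2.imwrite('pics/s2c.png',cv2.resize(im[v-70:v+30,u-50:u+50,::-1],(600,600),interpolation=2)); print(u-50,v-70)
E
```

```text
[ 0.48555489 -0.40538245  0.24697638] [[266.8, 103.4], [261.3, 100.7], [271.6, 97.2], [262.9, 54.9]] [-1.04860781  0.61064334 -2.00381621] [ 0.06792609 -0.0147097   0.02647185]
216 33
```

View pics/s2c.png

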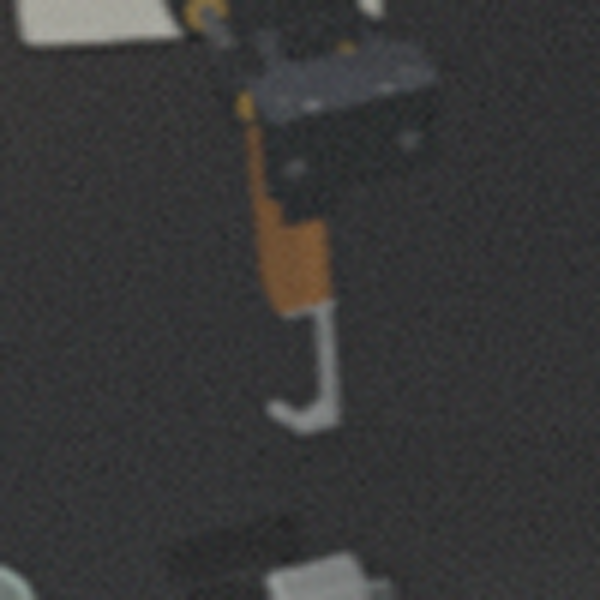

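The crop shows the hook's tip at (272,408), pixel (261,101) in the full image. That is exactly where I predicted it, so the tip points to world +x and the grip is true. Next I'll carry the lifter to the bath.

>>> drive_tool:
  offset:
    - [-0.02, -0.33, -0.1]
    - [-0.02, -0.66, -0.23]
    - [-0.02, -1, -0.23]
  twist:
    - [0, 0, 0]
    - [0, 0, 0]
    - [0, 0, 0]
  claw: [0, 0, 0]

```text
time_s: 3.78
position: [0.4935, -0.3058, 0.2711]
tool_rot: [0.999, -0.048, -0.0, 0.0]
wrist_force: [1.7, 1.1, -1.0]
width: 0.0239
finger_force: 30.0
```

>>> drive_tool:
  offset:
    - [-0.02, -0.33, 0]
    - [-0.02, -0.66, 0]
    - [-0.02, -1, 0]
  twist:
    - [0, 0, 0]
    - [0, 0, 0]
    - [0, 0, 0]
  claw: [0, 0, 0]

```text
time_s: 4.03
position: [0.4995, -0.2048, 0.2695]
tool_rot: [0.999, -0.047, -0.002, -0.0]
wrist_force: [1.2, 0.3, -1.5]
width: 0.024
finger_force: 30.0
```

>>> drive_tool:
  offset:
    - [-0.02, -0.33, 0]
    - [-0.02, -0.66, 0]
    - [-0.02, -1, 0]
  twist:
    - [0, 0, 0]
    - [0, 0, 0]
    - [0, 0, 0]
  claw: [0, 0, 0]

```text
time_s: 4.28
position: [0.5068, -0.1052, 0.2695]
tool_rot: [0.999, -0.047, -0.002, -0.0]
wrist_force: [0.2, -0.0, -2.3]
width: 0.024
finger_force: 30.0
```

>>> drive_tool:
  offset:
    - [-0.02, -0.33, 0]
    - [-0.02, -0.66, 0]
    - [-0.02, -1, 0]
  twist:
    - [0, 0, 0]
    - [0, 0, 0]
    - [0, 0, 0]
  claw: [0, 0, 0]

```text
time_s: 4.53
position: [0.5141, -0.0057, 0.2696]
tool_rot: [0.999, -0.047, -0.002, 0.0]
wrist_force: [0.4, -1.2, -1.2]
width: 0.0235
finger_force: 30.0
```

>>> drive_tool:
  offset:
    - [-0.02, -0.33, 0]
    - [-0.02, -0.66, 0]
    - [-0.02, -1, 0]
  twist:
    - [0, 0, 0]
    - [0, 0, 0]
    - [0, 0, 0]
  claw: [0, 0, 0]

```text
time_s: 4.78
position: [0.5215, 0.0938, 0.2695]
tool_rot: [0.999, -0.047, -0.002, 0.001]
wrist_force: [0.4, 0.3, -1.7]
width: 0.0235
finger_force: 30.0
```

>>> drive_tool:
  offset:
    - [-0.03, -0.33, 0]
    - [-0.03, -0.66, 0]
    - [-0.03, -1, 0]
    - [-0.03, -1.0, 0]
  twist:
    - [0, 0, 0]
    - [0, 0, 0]
    - [0, 0, 0]
    - [0, 0, 0]
  claw: [0, 0, 0, 0]

```text
time_s: 5.12
position: [0.5273, 0.2022, 0.2693]
tool_rot: [0.999, -0.041, -0.002, -0.003]
wrist_force: [1.0, 0.2, -0.9]
width: 0.0241
finger_force: 30.0
```

>>> drive_tool:
  offset:
    - [0, -0.26, 0]
    - [0, -0.26, 0]
    - [0, -0.26, 0]
    - [0, -0.26, 0]
    - [0, -0.26, 0]
  twist:
    - [0, 0, -0.04]
    - [0, 0, -0.08]
    - [0, 0, -0.12]
    - [0, 0, -0.12]
    - [0, 0, -0.12]
  claw: [0, 0, 0, 0, 0]

```text
time_s: 5.53
position: [0.5309, 0.2177, 0.2698]
tool_rot: [0.999, 0.047, -0.001, 0.001]
wrist_force: [-0.3, 0.2, -0.9]
width: 0.0234
finger_force: 30.0
```

```bash
python3 - <<'E'
from h import *
s=bot.get_state(); print({k:np.round(v,4).tolist() for k,v in s.items()}); p,im=cap('wrist','w3.png')
np.savez('w3.npz',eye=p['eye'],att=Rm(p['attitude']))
for y in(-.028,0,.028): print(np.round(proj(p,np.array([.5755,.2241,.1335])+y*np.array([-.095,.9955,0])),1))
E
```

```text
{'time_s': 5.5333, 'joint_positions': [-0.39, 0.5589, -0.1326, 1.6562, 0.0871, 0.9355, -2.0321], 'dq': [0.0034, -0.0089, 0.0097, -0.0082, -0.0051, 0.0021, -0.0044], 'tau': [-0.2917, -47.9399, -0.6124, -16.3929, 0.0274, -0.0754, 0.0991], 'position': [0.5309, 0.2177, 0.2698], 'tool_rot': [0.9989, 0.0467, -0.0015, 0.0007], 'wrist_force': [-0.3394, 0.2465, -0.8542], 'ft_torque': [-0.0246, 0.0008, -0.0539], 'finger_force': 29.9988, 'width': 0.0234}
[348.8 157.4]
[311.8 157.5]
[274.7 157.5]
```

View pics/w3.png

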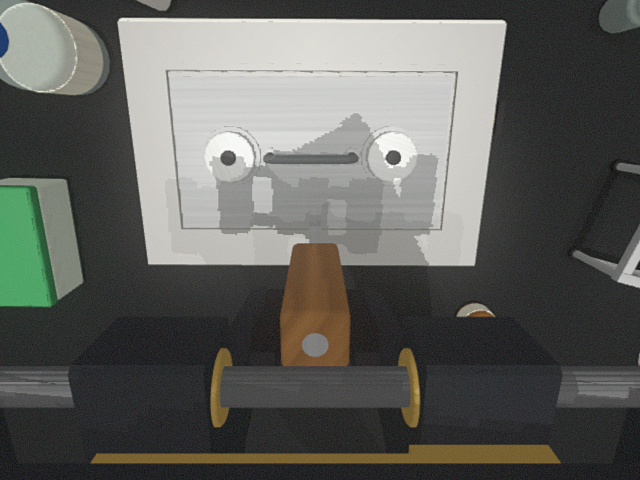

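The bar sits at (265–357,158) in the wrist view with its centre at (311,158), within about 1 px of the prediction, and it is parallel to the tool's y. I'll lower the hook on the bar's −x side.

>>> drive_tool:
  offset:
    - [0.185, -0.03, 0]
    - [0.185, -0.03, 0.2]
    - [0.185, -0.03, 0.35]
    - [0.185, -0.03, 0.5]
    - [0.185, -0.03, 0.5]
  twist:
    - [0, 0, 0]
    - [0, 0, 0]
    - [0, 0, 0]
    - [0, 0, 0]
    - [0, 0, 0]
  claw: [0, 0, 0, 0, 0]

```text
time_s: 6.0
position: [0.5477, 0.2216, 0.2181]
tool_rot: [0.999, 0.047, -0.003, 0.002]
wrist_force: [-0.7, -0.1, -1.7]
width: 0.0238
finger_force: 30.0
```

>>> drive_tool:
  offset:
    - [0, 0, 0.05]
    - [0, 0, 0.1]
    - [0, 0, 0.1]
    - [0, 0, 0.1]
  twist:
    - [0, 0, 0]
    - [0, 0, 0]
    - [0, 0, 0]
    - [0, 0, 0]
  claw: [0, 0, 0, 0]

```text
time_s: 6.33
position: [0.55, 0.2233, 0.2118]
tool_rot: [0.999, 0.047, 0.0, -0.0]
wrist_force: [-0.0, -0.3, -0.7]
width: 0.0235
finger_force: 30.0
```

```bash
cat >> h.py <<'E'
L=np.array([.575,.2245,.098])
def st():
    s=bot.get_state(); t=np.array(s['position']); T=Rm(s['tool_rot'])
    d=T.T@(L-t); print('t',round(s['time_s'],2),'tcp',t.round(4),'hook from bar: x %.1f y %.1f seat z over lid org %.1f mm'%(-d[0]*1e3,-d[1]*1e3,(t[2]-.0974-.098)*1e3),'tilt',(T[:2,2]*57.3).round(2),'yaw',np.degrees(np.arctan2(T[1,0],T[0,0])).round(2),'F',np.round(s['wrist_force'],2),'M',np.round(s['ft_torque'],3),'w',round(s['width'],4)); return s
E
python3 - <<'E'
from h import *
st(); p,im=cap('scene','s4.png'); q=proj(p,(.575,.2245,.12)); print(q); u,v=map(int,q); cv2.imwrite('pics/s4c.png',cv2.resize(im[v-60:v+60,u-80:u+80,::-1],(800,600),interpolation=2)); print(u-80,v-60)
E
```

```text
t 6.33 tcp [0.55   0.2233 0.2118] hook from bar: x -24.9 y -1.2 seat z over lid org 16.4 mm tilt [0.03 0.01] yaw 5.44 F [-0.03 -0.33 -0.71] M [0.014 0.008 0.007] w 0.0235
(np.float64(357.4026090598572), np.float64(309.77731058477434))
277 249
```

View pics/s4c.png

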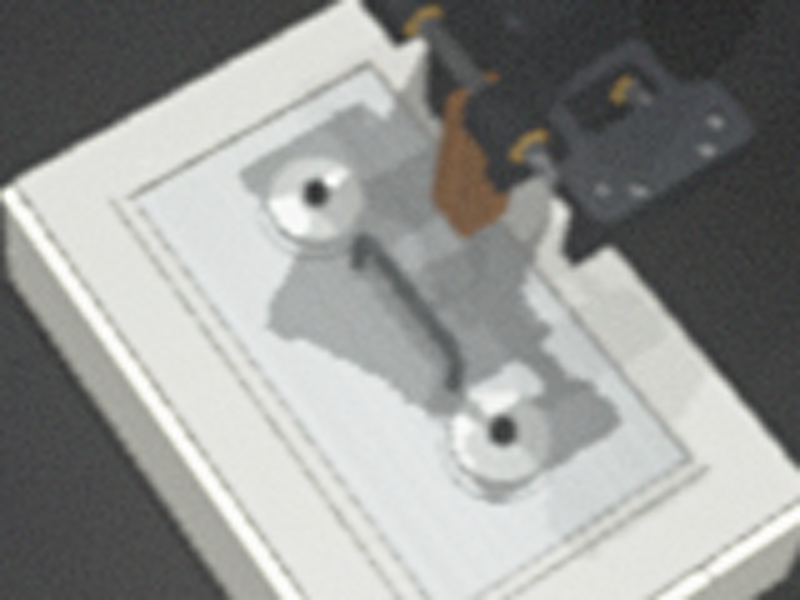

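Both pot knobs are visible at crop (317,193) and (502,431), so the scene camera can measure which end rises. I'll lower 3 mm, slide the hook under the bar and raise gently.

>>> drive_tool:
  offset:
    - [0, 0, 0.03]
    - [0, 0, 0.03]
    - [0.1, 0, 0.03]
    - [0.2, 0, 0.03]
    - [0.25, 0, 0.03]
  twist:
    - [0, 0, 0]
    - [0, 0, 0]
    - [0, 0, 0]
    - [0, 0, 0]
    - [0, 0, 0]
  claw: [0, 0, 0, 0, 0]

```text
time_s: 6.8
position: [0.5759, 0.2256, 0.2086]
tool_rot: [0.999, 0.047, 0.001, -0.0]
wrist_force: [1.5, -0.3, -0.7]
width: 0.0235
finger_force: 30.0
```

>>> drive_tool:
  offset:
    - [0, 0, 0]
    - [0, 0, 0]
    - [0, 0, -0.04]
    - [0, 0, -0.08]
    - [0, 0, -0.08]
  twist:
    - [0, 0, 0]
    - [0, 0, 0]
    - [0, 0, 0]
    - [0, 0, 0]
    - [0, 0, 0]
  claw: [0, 0, 0, 0, 0]

```text
time_s: 7.22
position: [0.5749, 0.226, 0.2176]
tool_rot: [0.999, 0.048, 0.001, -0.0]
wrist_force: [0.8, 0.4, -1.4]
width: 0.0239
finger_force: 30.0
```

```bash
cat >> h.py <<'E'
def knobs(im,c=((340.4,287.6),(377.4,335.2))):
    g=cv2.cvtColor(im,cv2.COLOR_RGB2GRAY).astype(float); o=[]
    for u,v in c:
        u,v=int(round(u)),int(round(v)); w=g[v-6:v+7,u-6:u+7]; wt=np.clip(110-w,0,None); yy,xx=np.mgrid[-6:7,-6:7]; wt[xx**2+yy**2>36]=0
        o+= [u+(wt*xx).sum()/wt.sum(), v+(wt*yy).sum()/wt.sum()]
    return np.array(o)
def kn(n=4):
    k=np.mean([knobs(np.array(imaging.capture('scene'))) for _ in range(n)],0); return k
E
python3 - <<'E'
from h import *
st(); k=kn(3); np.save('k0.npy',k); print(k.round(2), knobs(cv2.imread('pics/s4.png')[:,:,::-1]).round(2))
p=imaging.camera_params('scene'); f=lambda X:np.array(proj(p,X)); print('px per mm z',(f((.57,.29,.121))-f((.57,.29,.120))),(f((.58,.158,.121))-f((.58,.158,.120)))); st()
E
```

```text
t 7.22 tcp [0.5749 0.226  0.2176] hook from bar: x 0.2 y -1.6 seat z over lid org 22.2 mm tilt [0.08 0.04] yaw 5.48 F [ 0.83  0.42 -1.36] M [ 0.011  0.019 -0.032] w 0.0239
[339.8  287.2  377.06 334.71] [339.69 287.23 377.14 334.66]
px per mm z [ 0.05147043 -0.20890611] [ 0.02273581 -0.23224153]
t 7.37 tcp [0.5746 0.2257 0.2167] hook from bar: x -0.3 y -1.3 seat z over lid org 21.3 mm tilt [0.02 0.01] yaw 5.47 F [ 0.92 -0.51 -1.31] M [-0.013  0.037 -0.008] w 0.0234
```

>>> drive_tool:
  offset:
    - [0, 0, -0.03]
    - [0, 0, -0.06]
    - [0, 0, -0.08]
    - [0, 0, -0.09]
    - [0, 0, -0.1]
  twist:
    - [0, 0, 0]
    - [0, 0, 0]
    - [0, 0, 0]
    - [0, 0, 0]
    - [0, 0, 0]
  claw: [0, 0, 0, 0, 0]

```text
time_s: 7.78
position: [0.5739, 0.2254, 0.2256]
tool_rot: [0.999, 0.048, -0.001, 0.0]
wrist_force: [-0.5, 0.8, -8.0]
width: 0.0236
finger_force: 30.0
```

```bash
python3 - <<'E'
from h import *
st(); k=kn(4); print((k-np.load('k0.npy')).round(2)); st()
E
```

```text
t 7.78 tcp [0.5739 0.2254 0.2256] hook from bar: x -1.2 y -1.0 seat z over lid org 30.2 mm tilt [-0.11 -0.04] yaw 5.47 F [-0.51  0.77 -7.96] M [ 0.148 -0.05   0.019] w 0.0236
[ 0.49 -0.63  0.11 -0.26]
t 7.98 tcp [0.5742 0.2254 0.2257] hook from bar: x -0.9 y -0.9 seat z over lid org 30.3 mm tilt [-0.08 -0.04] yaw 5.47 F [-0.15  0.43 -7.55] M [0.054 0.007 0.009] w 0.0243
```

The −y knob rose 2.7 mm and the +y knob 1.2 mm, so the heavy end is +y. I'll lower, slide 16 mm towards +y and raise again.

>>> drive_tool:
  offset:
    - [0, 0, 0.03]
    - [0, 0, 0.06]
    - [0, -0.05, 0.06]
    - [0, -0.1, 0.06]
    - [0, -0.16, 0.06]
  twist:
    - [0, 0, 0]
    - [0, 0, 0]
    - [0, 0, 0]
    - [0, 0, 0]
    - [0, 0, 0]
  claw: [0, 0, 0, 0, 0]

```text
time_s: 8.4
position: [0.5735, 0.2424, 0.2209]
tool_rot: [0.999, 0.048, 0.001, -0.0]
wrist_force: [0.4, 0.2, -0.3]
width: 0.0235
finger_force: 30.0
```

>>> drive_tool:
  offset:
    - [0, 0, 0]
    - [0, 0, -0.03]
    - [0, 0, -0.05]
    - [0, 0, -0.06]
    - [0, 0, -0.07]
  twist:
    - [0, 0, 0]
    - [0, 0, 0]
    - [0, 0, 0]
    - [0, 0, 0]
    - [0, 0, 0]
  claw: [0, 0, 0, 0, 0]

```text
time_s: 8.82
position: [0.5725, 0.2407, 0.2266]
tool_rot: [0.999, 0.047, -0.001, 0.001]
wrist_force: [-0.5, 0.5, -8.5]
width: 0.0235
finger_force: 30.0
```

```bash
python3 - <<'E'
from h import *
st(); k=kn(5); d=(k-np.load('k0.npy')); print(d.round(2),'rise -y %.1f +y %.1f'%(-d[1]/.232,-d[3]/.209)); st()
E
```

```text
t 8.82 tcp [0.5725 0.2407 0.2266] hook from bar: x -1.3 y -16.2 seat z over lid org 31.2 mm tilt [-0.12 -0.09] yaw 5.44 F [-0.51  0.5  -8.53] M [0.039 0.052 0.018] w 0.0235
[ 0.   -0.95  0.01 -1.12] rise -y 4.1 +y 5.4
t 9.07 tcp [0.5729 0.2412 0.2269] hook from bar: x -0.7 y -16.8 seat z over lid org 31.5 mm tilt [-0.06 -0.04] yaw 5.45 F [ 0.4  -0.01 -7.61] M [0.019 0.025 0.056] w 0.0235
```

>>> drive_tool:
  offset:
    - [0, 0, -0.01]
    - [0, 0, -0.02]
    - [0, 0, -0.03]
    - [0, 0, -0.03]
    - [0, 0, -0.03]
  twist:
    - [0, 0, 0]
    - [0, 0, 0]
    - [0, 0, 0]
    - [0, 0, 0]
    - [0, 0, 0]
  claw: [0, 0, 0, 0, 0]

```text
time_s: 9.48
position: [0.5733, 0.2416, 0.2305]
tool_rot: [0.999, 0.048, 0.0, -0.0]
wrist_force: [0.1, -0.6, -7.6]
width: 0.0235
finger_force: 30.0
```

```bash
python3 - <<'E'
from h import *
st(); k=kn(5); d=(k-np.load('k0.npy')); print(d.round(2),'rise -y %.1f +y %.1f'%(-d[1]/.232,-d[3]/.209)); st()
p,im=cap('scene','s5.png'); u,v=357,309; a=cv2.imread('pics/s4.png')
cv2.imwrite('pics/s5c.png',np.hstack([cv2.resize(x[v-55:v+65,u-60:u+45],(400,457),interpolation=2) for x in (a,im[:,:,::-1])]))
E
```

```text
t 9.48 tcp [0.5733 0.2416 0.2305] hook from bar: x -0.1 y -17.2 seat z over lid org 35.1 mm tilt [0.02 0.  ] yaw 5.46 F [ 0.1  -0.64 -7.61] M [ 0.052  0.037 -0.016] w 0.0235
[ 0.29 -0.92  0.15 -1.42] rise -y 4.0 +y 6.8
t 9.73 tcp [0.5731 0.2416 0.2303] hook from bar: x -0.2 y -17.2 seat z over lid org 34.9 mm tilt [-0. -0.] yaw 5.46 F [-0.3   0.48 -7.96] M [0.039 0.027 0.017] w 0.0239
```

View pics/s5c.png

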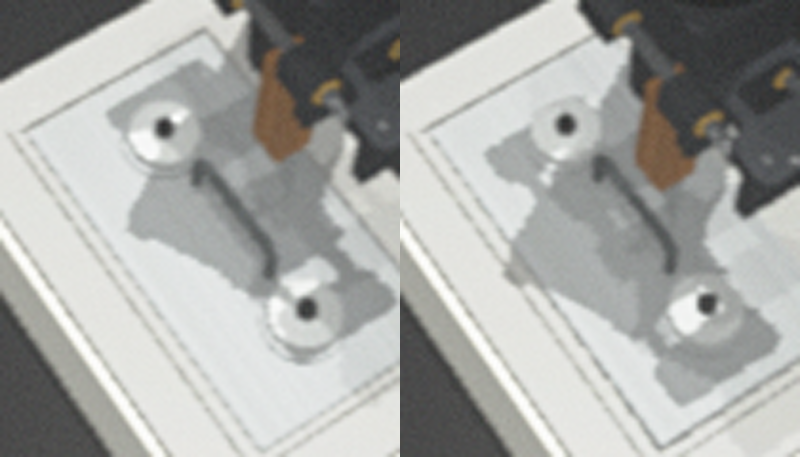

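Now both ends rise, by about 4.0 mm at −y and 6.8 mm at +y. The +y end is slightly high, so the hook is a little past the centre of gravity. I'll go back 4.5 mm and retry.

>>> drive_tool:
  offset:
    - [0, 0, 0.03]
    - [0, 0, 0.06]
    - [0, 0, 0.1]
    - [0, 0.025, 0.1]
    - [0, 0.045, 0.1]
  twist:
    - [0, 0, 0]
    - [0, 0, 0]
    - [0, 0, 0]
    - [0, 0, 0]
    - [0, 0, 0]
  claw: [0, 0, 0, 0, 0]

```text
time_s: 10.2
position: [0.5742, 0.2372, 0.2209]
tool_rot: [0.999, 0.048, 0.001, -0.0]
wrist_force: [0.5, 0.7, -1.2]
width: 0.0239
finger_force: 30.0
```

```bash
python3 - <<'E'
from h import *
st(); k=kn(4); np.save('k0.npy',k); print(k.round(2)); st()
E
```

```text
t 10.2 tcp [0.5742 0.2372 0.2209] hook from bar: x 0.5 y -12.7 seat z over lid org 25.5 mm tilt [0.08 0.02] yaw 5.47 F [ 0.5   0.72 -1.2 ] M [-0.003  0.055 -0.012] w 0.0239
[339.97 286.67 376.5  335.09]
t 10.4 tcp [0.574  0.2371 0.2209] hook from bar: x 0.4 y -12.6 seat z over lid org 25.5 mm tilt [0.06 0.02] yaw 5.44 F [ 0.84  0.3  -1.96] M [-0.012  0.028  0.005] w 0.0237
```

>>> drive_tool:
  offset:
    - [0, 0, -0.03]
    - [0, 0, -0.06]
    - [0, 0, -0.08]
    - [0, 0, -0.09]
    - [0, 0, -0.1]
  twist:
    - [0, 0, 0]
    - [0, 0, 0]
    - [0, 0, 0]
    - [0, 0, 0]
    - [0, 0, 0]
  claw: [0, 0, 0, 0, 0]

```text
time_s: 10.82
position: [0.573, 0.2368, 0.2298]
tool_rot: [0.999, 0.048, -0.001, 0.0]
wrist_force: [-0.3, 0.2, -7.1]
width: 0.0232
finger_force: 30.0
```

```bash
python3 - <<'E'
from h import *
st(); k=kn(6); d=(k-np.load('k0.npy')); print(d.round(2),'rise -y %.1f +y %.1f'%(-d[1]/.232,-d[3]/.209)); st()
E
```

```text
t 10.82 tcp [0.573  0.2368 0.2298] hook from bar: x -1.1 y -12.3 seat z over lid org 34.4 mm tilt [-0.09 -0.05] yaw 5.47 F [-0.32  0.19 -7.08] M [-0.004  0.009 -0.08 ] w 0.0232
[ 0.21 -1.96  0.22 -0.91] rise -y 8.5 +y 4.4
t 11.12 tcp [0.5734 0.237  0.2301] hook from bar: x -0.4 y -12.5 seat z over lid org 34.7 mm tilt [-0.03 -0.02] yaw 5.46 F [-0.16 -0.02 -7.49] M [0.025 0.07  0.   ] w 0.0236
```

The resting lid has turned slightly within its lip, which biases the scene-only reading. I'll triangulate both knobs from the scene and wrist cameras instead, trying the hook at 15 mm.

```bash
cat >> h.py <<'E'
def blob(im,u,v,r,thr=110):
    g=cv2.GaussianBlur(cv2.cvtColor(im,cv2.COLOR_RGB2GRAY),(3,3),0).astype(float); yy,xx=np.mgrid[0:480,0:640]
    for _ in range(4):
        wt=np.clip(thr-g,0,None)*((xx-u)**2+(yy-v)**2<r*r)
        if wt.sum()<1: return None
        u,v=(wt*xx).sum()/wt.sum(),(wt*yy).sum()/wt.sum()
    return u,v
def tri(n=3,save=None):
    from scipy.spatial.transform import Rotation
    acc=[]
    for i in range(n):
        W=imaging.camera_params('wrist'); wi=np.array(imaging.capture('wrist')); S=imaging.camera_params('scene'); si=np.array(imaging.capture('scene'))
        row=[]
        for sgn in(-1,1):
            X=L+sgn*.066*np.array([-.095,.9955,0])+[0,0,.027]
            a=blob(wi,*proj(W,X),13,90); b=blob(si,*proj(S,X),6)
            e1,d1=ray(W,*a); e2,d2=ray(S,*b); d1/=np.linalg.norm(d1); d2/=np.linalg.norm(d2)
            A=sum(np.eye(3)-np.outer(d,d) for d in(d1,d2)); B=sum((np.eye(3)-np.outer(d,d))@e for e,d in((e1,d1),(e2,d2)))
            row.append(np.linalg.solve(A,B))
        acc.append(row)
    if save: cv2.imwrite('pics/'+save,wi[:,:,::-1])
    acc=np.array(acc); P=acc.mean(0); d=P[1]-P[0]; print('knobs',P.round(4).tolist(),'sep %.1f'%(np.linalg.norm(d)*1e3),'dz %.1f'%(d[2]*1e3),'std',(acc[:,:,2].std(0)*1e3).round(2),'yaw',np.degrees(np.arctan2(-d[0],d[1])).round(2),'mid',(P.mean(0)).round(4)); return P
E
python3 - <<'E'
from h import *
st(); tri(3,'w6.png'); 
E
```

```text
t 11.12 tcp [0.5734 0.237  0.2301] hook from bar: x -0.4 y -12.5 seat z over lid org 34.7 mm tilt [-0.03 -0.02] yaw 5.46 F [-0.16 -0.02 -7.49] M [0.025 0.07  0.   ] w 0.0236
knobs [[0.5802, 0.1599, 0.1284], [0.5686, 0.2905, 0.12]] sep 131.3 dz -8.4 std [0.15 0.08] yaw 5.08 mid [0.5744 0.2252 0.1242]
```

>>> drive_tool:
  offset:
    - [0, 0, 0.03]
    - [0, 0, 0.06]
    - [0, 0, 0.1]
    - [0, -0.015, 0.1]
    - [0, -0.025, 0.1]
  twist:
    - [0, 0, 0]
    - [0, 0, 0]
    - [0, 0, 0]
    - [0, 0, 0]
    - [0, 0, 0]
  claw: [0, 0, 0, 0, 0]

```text
time_s: 11.83
position: [0.5739, 0.24, 0.2209]
tool_rot: [0.999, 0.048, 0.001, -0.0]
wrist_force: [0.2, -0.7, -2.0]
width: 0.0239
finger_force: 30.0
```

```bash
python3 - <<'E'
from h import *
st(); tri(3); 
E
```

```text
t 11.83 tcp [0.5739 0.24   0.2209] hook from bar: x 0.5 y -15.7 seat z over lid org 25.5 mm tilt [0.08 0.04] yaw 5.46 F [ 0.21 -0.67 -2.01] M [-0.048 -0.025  0.017] w 0.0239
knobs [[0.5809, 0.1601, 0.1202], [0.5692, 0.2905, 0.117]] sep 131.0 dz -3.1 std [0.17 0.13] yaw 5.12 mid [0.5751 0.2253 0.1186]
```

>>> drive_tool:
  offset:
    - [0, 0, -0.03]
    - [0, 0, -0.06]
    - [0, 0, -0.08]
    - [0, 0, -0.09]
    - [0, 0, -0.1]
  twist:
    - [0, 0, 0]
    - [0, 0, 0]
    - [0, 0, 0]
    - [0, 0, 0]
    - [0, 0, 0]
  claw: [0, 0, 0, 0, 0]

```text
time_s: 12.55
position: [0.5727, 0.2392, 0.2297]
tool_rot: [0.999, 0.048, -0.001, 0.0]
wrist_force: [0.3, 0.2, -8.0]
width: 0.0242
finger_force: 30.0
```

```bash
python3 - <<'E'
from h import *
st(); tri(3); st()
E
```

```text
t 12.55 tcp [0.5727 0.2392 0.2297] hook from bar: x -1.1 y -14.8 seat z over lid org 34.3 mm tilt [-0.1  -0.05] yaw 5.46 F [ 0.25  0.18 -8.02] M [ 0.042  0.011 -0.011] w 0.0242
knobs [[0.581, 0.1601, 0.1241], [0.5686, 0.2905, 0.1226]] sep 131.0 dz -1.5 std [0.4  0.27] yaw 5.41 mid [0.5748 0.2253 0.1233]
t 12.85 tcp [0.5732 0.2395 0.2301] hook from bar: x -0.4 y -15.1 seat z over lid org 34.7 mm tilt [-0.03 -0.02] yaw 5.46 F [-0.31 -0.6  -8.01] M [-0.003  0.023 -0.008] w 0.0236
```

At 15 mm the lid hangs within about 1° of level and both ends are up by 4 to 6 mm. I'll raise further and recheck.

>>> drive_tool:
  offset:
    - [0, 0, -0.03]
    - [0, 0, -0.06]
    - [0, 0, -0.09]
    - [0, 0, -0.12]
    - [0, 0, -0.12]
  twist:
    - [0, 0, 0]
    - [0, 0, 0]
    - [0, 0, 0]
    - [0, 0, 0]
    - [0, 0, 0]
  claw: [0, 0, 0, 0, 0]

```text
time_s: 13.27
position: [0.5739, 0.2399, 0.2434]
tool_rot: [0.999, 0.048, 0.001, -0.0]
wrist_force: [-0.3, -0.2, -7.5]
width: 0.0239
finger_force: 30.0
```

```bash
python3 - <<'E'
from h import *
st(); L[2]+=.015; tri(4); st()
E
```

```text
t 13.27 tcp [0.5739 0.2399 0.2434] hook from bar: x 0.7 y -15.5 seat z over lid org 48.0 mm tilt [0.1  0.04] yaw 5.46 F [-0.34 -0.2  -7.55] M [ 0.013 -0.076  0.004] w 0.0239
knobs [[0.5816, 0.1605, 0.1371], [0.5692, 0.291, 0.1348]] sep 131.1 dz -2.3 std [0.72 0.43] yaw 5.43 mid [0.5754 0.2258 0.136 ]
t 13.67 tcp [0.5733 0.2396 0.2422] hook from bar: x -0.3 y -15.1 seat z over lid org 46.8 mm tilt [-0.02 -0.01] yaw 5.47 F [ 0.18  1.13 -8.26] M [-0.004  0.026  0.009] w 0.0236
```

It hangs level, within about 0.4°. I'll lift clear and refine the stand pose from the stored overview images.

>>> drive_tool:
  offset:
    - [0, 0, -0.04]
    - [0, 0, -0.1]
    - [0, 0, -0.18]
    - [0, 0, -0.26]
    - [0, 0, -0.34]
  twist:
    - [0, 0, 0]
    - [0, 0, 0]
    - [0, 0, 0]
    - [0, 0, 0]
    - [0, 0, 0]
  claw: [0, 0, 0, 0, 0]

```text
time_s: 14.08
position: [0.5737, 0.2397, 0.2778]
tool_rot: [0.999, 0.048, 0.001, -0.0]
wrist_force: [0.4, 0.2, -7.6]
width: 0.0238
finger_force: 30.0
```

>>> drive_tool:
  offset:
    - [0, 0, -0.08]
    - [0, 0, -0.16]
    - [0, 0, -0.24]
    - [0, 0, -0.32]
    - [0, 0, -0.38]
  twist:
    - [0, 0, 0]
    - [0, 0, 0]
    - [0, 0, 0]
    - [0, 0, 0]
    - [0, 0, 0]
  claw: [0, 0, 0, 0, 0]

```text
time_s: 14.5
position: [0.5736, 0.2397, 0.3156]
tool_rot: [0.999, 0.048, 0.0, -0.0]
wrist_force: [0.1, -0.1, -7.5]
width: 0.0239
finger_force: 30.0
```

>>> drive_tool:
  offset:
    - [0, 0, -0.03]
    - [0, 0, -0.05]
    - [0, 0, -0.05]
    - [0, 0, -0.05]
    - [0, 0, -0.05]
  twist:
    - [0, 0, 0]
    - [0, 0, 0]
    - [0, 0, 0]
    - [0, 0, 0]
    - [0, 0, 0]
  claw: [0, 0, 0, 0, 0]

```text
time_s: 14.92
position: [0.573, 0.2394, 0.3189]
tool_rot: [0.999, 0.048, -0.001, 0.0]
wrist_force: [-1.0, -0.5, -8.5]
width: 0.0234
finger_force: 30.0
```

```bash
python3 - <<'E'
from h import *
st(); L[2]=bot.get_state()['position'][2]-.0974-.0285; tri(2,'w7.png'); cap('scene','s7.png')
for n,f,box in(('top','top0.png',(362,208,468,288)),('scene','scene0.png',(255,138,332,232))):
    p=imaging.camera_params(n); g=cv2.cvtColor(cv2.imread('pics/'+f),cv2.COLOR_BGR2GRAY); x0,y0,x1,y1=box
    for th in(110,150,180,195,205):
        m=np.zeros_like(g); m[y0:y1,x0:x1]=(g[y0:y1,x0:x1]>th)*255
        cs,_=cv2.findContours(m,cv2.RETR_EXTERNAL,cv2.CHAIN_APPROX_NONE); c=max(cs,key=lambda a:cv2.minAreaRect(a)[1][0]*cv2.minAreaRect(a)[1][1])[:,0]
        w=np.array([onz(p,u,v,.08)[:2] for u,v in c.astype(float)],np.float32); r=cv2.minAreaRect(w); print(n,th,np.round(r[0],4),np.round(r[1],4),round(r[2],2))
E
```

```text
t 14.92 tcp [0.573  0.2394 0.3189] hook from bar: x -0.8 y -14.9 seat z over lid org 123.5 mm tilt [-0.06 -0.04] yaw 5.46 F [-0.96 -0.48 -8.49] M [0.056 0.013 0.008] w 0.0234
knobs [[0.5811, 0.1601, 0.2133], [0.5687, 0.2907, 0.2109]] sep 131.2 dz -2.4 std [0.29 0.13] yaw 5.41 mid [0.5749 0.2254 0.2121]
top 110 [ 0.514  -0.1986] [0.2115 0.1233] 79.9
top 150 [ 0.5169 -0.1999] [0.2094 0.115 ] 79.77
top 180 [ 0.5173 -0.2   ] [0.2086 0.1142] 79.75
top 195 [ 0.5165 -0.1997] [0.2082 0.1124] 79.86
top 205 [ 0.5169 -0.1998] [0.2082 0.1101] 79.77
scene 110 [ 0.5198 -0.2023] [0.3101 0.1246] 79.77
scene 150 [ 0.5172 -0.1989] [0.2138 0.1156] 79.76
scene 180 [ 0.5167 -0.1987] [0.2094 0.1147] 79.76
scene 195 [ 0.516  -0.1985] [0.2081 0.113 ] 79.8
scene 205 [ 0.5169 -0.1987] [0.2079 0.1101] 79.81
```

The stand is at (0.517, −0.199) with yaw −10.2°, and both cameras agree. The lid hangs level, so I'll carry it over with gentle ramps.

>>> drive_tool:
  offset:
    - [0, 0.02, 0]
    - [0, 0.06, 0]
    - [-0.005, 0.12, 0]
    - [-0.015, 0.2, 0]
    - [-0.03, 0.3, 0]
  twist:
    - [0, 0, 0]
    - [0, 0, 0]
    - [0, 0, 0]
    - [0, 0, 0]
    - [0, 0, 0]
  claw: [0, 0, 0, 0, 0]

```text
time_s: 15.58
position: [0.5733, 0.2087, 0.3194]
tool_rot: [0.999, 0.048, 0.0, 0.0]
wrist_force: [0.3, -0.3, -7.8]
width: 0.0238
finger_force: 30.0
```

>>> drive_tool:
  offset:
    - [-0.025, 0.1, 0]
    - [-0.05, 0.2, 0]
    - [-0.075, 0.3, 0]
    - [-0.1, 0.4, 0]
    - [-0.125, 0.5, 0]
  twist:
    - [0, 0, 0]
    - [0, 0, 0]
    - [0, 0, 0]
    - [0, 0, 0]
    - [0, 0, 0]
  claw: [0, 0, 0, 0, 0]

```text
time_s: 16.0
position: [0.5653, 0.1572, 0.3195]
tool_rot: [0.999, 0.047, 0.0, 0.0]
wrist_force: [-0.3, -0.2, -7.8]
width: 0.0238
finger_force: 30.0
```

>>> drive_tool:
  offset:
    - [-0.025, 0.1, 0]
    - [-0.05, 0.2, 0]
    - [-0.075, 0.3, 0]
    - [-0.1, 0.4, 0]
    - [-0.125, 0.5, 0]
  twist:
    - [0, 0, 0]
    - [0, 0, 0]
    - [0, 0, 0]
    - [0, 0, 0]
    - [0, 0, 0]
  claw: [0, 0, 0, 0, 0]

```text
time_s: 16.42
position: [0.5577, 0.1065, 0.3194]
tool_rot: [0.999, 0.048, 0.0, 0.0]
wrist_force: [-0.3, 0.3, -7.7]
width: 0.0236
finger_force: 30.0
```

>>> drive_tool:
  offset:
    - [-0.025, 0.1, 0]
    - [-0.05, 0.2, 0]
    - [-0.075, 0.3, 0]
    - [-0.1, 0.4, 0]
    - [-0.125, 0.5, 0]
  twist:
    - [0, 0, 0]
    - [0, 0, 0]
    - [0, 0, 0]
    - [0, 0, 0]
    - [0, 0, 0]
  claw: [0, 0, 0, 0, 0]

```text
time_s: 16.83
position: [0.55, 0.0556, 0.3195]
tool_rot: [0.999, 0.048, 0.0, 0.0]
wrist_force: [-0.5, 0.4, -8.4]
width: 0.0237
finger_force: 30.0
```

>>> drive_tool:
  offset:
    - [-0.025, 0.1, 0]
    - [-0.05, 0.2, 0]
    - [-0.075, 0.3, 0]
    - [-0.1, 0.4, 0]
    - [-0.125, 0.5, 0]
  twist:
    - [0, 0, 0]
    - [0, 0, 0]
    - [0, 0, 0]
    - [0, 0, 0]
    - [0, 0, 0]
  claw: [0, 0, 0, 0, 0]

```text
time_s: 17.25
position: [0.5423, 0.0046, 0.3194]
tool_rot: [0.999, 0.048, 0.0, 0.0]
wrist_force: [-0.1, 0.7, -7.9]
width: 0.0238
finger_force: 30.0
```

>>> drive_tool:
  offset:
    - [-0.025, 0.1, 0]
    - [-0.05, 0.2, 0]
    - [-0.075, 0.3, 0]
    - [-0.1, 0.4, 0]
    - [-0.125, 0.5, 0]
  twist:
    - [0, 0, 0]
    - [0, 0, 0]
    - [0, 0, 0]
    - [0, 0, 0]
    - [0, 0, 0]
  claw: [0, 0, 0, 0, 0]

```text
time_s: 17.67
position: [0.5347, -0.0464, 0.3194]
tool_rot: [0.999, 0.048, 0.0, 0.0]
wrist_force: [-0.0, -0.3, -7.8]
width: 0.024
finger_force: 30.0
```

>>> drive_tool:
  offset:
    - [-0.025, 0.1, 0]
    - [-0.05, 0.2, 0]
    - [-0.075, 0.3, 0]
    - [-0.1, 0.4, 0]
    - [-0.125, 0.5, 0]
  twist:
    - [0, 0, 0]
    - [0, 0, 0]
    - [0, 0, 0]
    - [0, 0, 0]
    - [0, 0, 0]
  claw: [0, 0, 0, 0, 0]

```text
time_s: 18.08
position: [0.527, -0.0973, 0.3194]
tool_rot: [0.999, 0.048, 0.0, 0.0]
wrist_force: [-0.1, 0.2, -7.7]
width: 0.0238
finger_force: 30.0
```

>>> drive_tool:
  offset:
    - [-0.025, 0.1, 0]
    - [-0.05, 0.2, 0]
    - [-0.075, 0.3, 0]
    - [-0.1, 0.4, 0]
    - [-0.125, 0.5, 0]
  twist:
    - [0, 0, 0]
    - [0, 0, 0]
    - [0, 0, 0]
    - [0, 0, 0]
    - [0, 0, 0]
  claw: [0, 0, 0, 0, 0]

```text
time_s: 18.5
position: [0.5193, -0.1483, 0.3194]
tool_rot: [0.999, 0.048, -0.0, 0.0]
wrist_force: [0.1, -0.4, -8.1]
width: 0.0239
finger_force: 30.0
```

>>> drive_tool:
  offset:
    - [-0.02, 0.09, 0]
    - [-0.03, 0.17, 0]
    - [-0.035, 0.24, 0]
    - [-0.035, 0.3, 0]
    - [-0.035, 0.34, 0]
  twist:
    - [0, 0, 0]
    - [0, 0, 0]
    - [0, 0, 0]
    - [0, 0, 0]
    - [0, 0, 0]
  claw: [0, 0, 0, 0, 0]

```text
time_s: 18.92
position: [0.5194, -0.1823, 0.3194]
tool_rot: [0.999, 0.047, 0.0, 0.0]
wrist_force: [-0.4, -1.1, -7.8]
width: 0.0239
finger_force: 30.0
```

>>> drive_tool:
  offset:
    - [0, 0.02, 0]
    - [0, 0.03, 0]
    - [0, 0.03, 0]
    - [0, 0.03, 0]
    - [0, 0.03, 0]
  twist:
    - [0, 0, 0]
    - [0, 0, 0]
    - [0, 0, 0.01]
    - [0, 0, 0.02]
    - [0, 0, 0.03]
  claw: [0, 0, 0, 0, 0]

```text
time_s: 19.33
position: [0.5196, -0.1839, 0.3194]
tool_rot: [1.0, 0.024, 0.0, -0.0]
wrist_force: [-0.2, 0.3, -7.8]
width: 0.0238
finger_force: 30.0
```

>>> drive_tool:
  offset:
    - [0, 0, 0]
    - [0, 0, 0]
    - [0, 0, 0]
    - [0, 0, 0]
    - [0, 0, 0]
  twist:
    - [0, 0, 0.015]
    - [0, 0, 0.03]
    - [0, 0, 0.045]
    - [0, 0, 0.06]
    - [0, 0, 0.075]
  claw: [0, 0, 0, 0, 0]

```text
time_s: 19.75
position: [0.5195, -0.1844, 0.3194]
tool_rot: [0.999, -0.036, 0.0, 0.0]
wrist_force: [-0.3, -0.3, -7.8]
width: 0.0235
finger_force: 30.0
```

>>> drive_tool:
  offset:
    - [0, 0, 0]
    - [0, 0, 0]
    - [0, 0, 0]
    - [0, 0, 0]
    - [0, 0, 0]
  twist:
    - [0, 0, 0.015]
    - [0, 0, 0.03]
    - [0, 0, 0.045]
    - [0, 0, 0.06]
    - [0, 0, 0.068]
  claw: [0, 0, 0, 0, 0]

```text
time_s: 20.17
position: [0.5195, -0.1845, 0.3194]
tool_rot: [0.996, -0.089, 0.0, 0.0]
wrist_force: [-0.8, -1.8, -7.6]
width: 0.0237
finger_force: 30.0
```

```bash
cat >> h.py <<'E'
def tri2(n=2,off=.0145,thr=110,save=None):
    """knobs near the hanging lid, searched round the tool's pose"""
    s=bot.get_state(); T=Rm(s['tool_rot']); t=np.array(s['position']); yl=-T[:,1]; acc=[]
    W=imaging.camera_params('wrist'); wi=np.array(imaging.capture('wrist')); S=imaging.camera_params('scene'); si=np.array(imaging.capture('scene'))
    row=[]
    for sgn in(-1,1):
        X=t-off*yl+sgn*.066*yl; X[2]=t[2]-.1259+.022
        a=blob(wi,*proj(W,X),13,90); b=blob(si,*proj(S,X),6,thr); print('pred',np.round(proj(W,X),1),np.round(proj(S,X),1),'found',np.round(a,1),np.round(b,1) if b else b)
        e1,d1=ray(W,*a); e2,d2=ray(S,*b); d1/=np.linalg.norm(d1); d2/=np.linalg.norm(d2)
        A=sum(np.eye(3)-np.outer(d,d) for d in(d1,d2)); B=sum((np.eye(3)-np.outer(d,d))@e for e,d in((e1,d1),(e2,d2))); row.append(np.linalg.solve(A,B))
    P=np.array(row); d=P[1]-P[0]; print('knobs',P.round(4).tolist(),'sep %.1f dz %.1f'%(np.linalg.norm(d)*1e3,d[2]*1e3),'yaw',np.degrees(np.arctan2(-d[0],d[1])).round(2),'mid',P.mean(0).round(4))
    if save: cv2.imwrite('pics/w'+save,wi[:,:,::-1]); cv2.imwrite('pics/s'+save,si[:,:,::-1])
E
python3 - <<'E'
from h import *
st(); tri2(save='8.png'); tri2()
E
```

```text
t 20.17 tcp [ 0.5195 -0.1845  0.3194] hook from bar: x 18.0 y 412.3 seat z over lid org 124.0 mm tilt [ 0.   -0.01] yaw -10.22 F [-0.8  -1.81 -7.62] M [ 0.033 -0.002  0.   ] w 0.0237
pred [427.6 226.7] [282.6 118.8] found [426.  226.3] [287.3 117.7]
pred [242.  226.8] [298.4 157.4] found [243.6 224.3] [297.4 158.1]
knobs [[0.4993, -0.2622, 0.2147], [0.5301, -0.1349, 0.2131]] sep 131.0 dz -1.6 yaw -13.62 mid [ 0.5147 -0.1985  0.2139]
pred [427.6 226.7] [282.6 118.8] found [425.8 227.6] [287.5 117.2]
pred [242.  226.8] [298.4 157.4] found [243.4 223.5] [297.4 158.1]
knobs [[0.4991, -0.2616, 0.2164], [0.5304, -0.1348, 0.2131]] sep 130.7 dz -3.2 yaw -13.88 mid [ 0.5147 -0.1982  0.2147]
```

```bash
cat >> h.py <<'E'
S0=np.array([.517,-.1992]); SY=-10.2
def wlid(n=3,off=.0145,dz=.022):
    for _ in range(n):
        s=bot.get_state(); T=Rm(s['tool_rot']); t=np.array(s['position']); yl=-T[:,1]; W=imaging.camera_params('wrist'); wi=np.array(imaging.capture('wrist')); P=[]
        for sgn in(-1,1):
            X=t-off*yl+sgn*.066*yl; X[2]=t[2]-.1259+dz; P.append(onz(W,*blob(wi,*proj(W,X),13,90),X[2]))
        P=np.array(P); d=P[1]-P[0]; m=P.mean(0)[:2]; yaw=np.degrees(np.arctan2(-d[0],d[1])); a=np.radians(SY); e=m-S0
        print('t %.2f sep %.1f yaw err %.2f'%(s['time_s'],np.linalg.norm(d)*1e3,yaw-SY),'mid',m.round(4),'err in stand x %.1f y %.1f mm'%(1e3*(e[0]*np.cos(a)+e[1]*np.sin(a)),1e3*(-e[0]*np.sin(a)+e[1]*np.cos(a))),'tcp',t.round(4))
    return wi
E
python3 - <<'E'
from h import *
wi=wlid(8); cv2.imwrite('pics/w9.png',wi[:,:,::-1])
E
```

```text
t 20.37 sep 129.5 yaw err -0.78 mid [ 0.5179 -0.1989] err in stand x 0.9 y 0.4 mm tcp [ 0.5195 -0.1845  0.3194]
t 20.42 sep 129.6 yaw err -0.22 mid [ 0.518  -0.1989] err in stand x 1.0 y 0.5 mm tcp [ 0.5195 -0.1845  0.3194]
t 20.47 sep 129.6 yaw err 0.33 mid [ 0.5181 -0.1989] err in stand x 1.0 y 0.5 mm tcp [ 0.5195 -0.1845  0.3194]
t 20.52 sep 129.5 yaw err 0.60 mid [ 0.5183 -0.199 ] err in stand x 1.3 y 0.4 mm tcp [ 0.5195 -0.1845  0.3194]
t 20.57 sep 129.7 yaw err 0.77 mid [ 0.5183 -0.1989] err in stand x 1.2 y 0.5 mm tcp [ 0.5195 -0.1845  0.3194]
t 20.62 sep 129.6 yaw err 0.64 mid [ 0.5183 -0.199 ] err in stand x 1.2 y 0.5 mm tcp [ 0.5195 -0.1845  0.3194]
t 20.67 sep 129.6 yaw err 0.40 mid [ 0.5182 -0.199 ] err in stand x 1.2 y 0.4 mm tcp [ 0.5195 -0.1845  0.3194]
t 20.72 sep 129.8 yaw err 0.17 mid [ 0.5181 -0.1989] err in stand x 1.1 y 0.5 mm tcp [ 0.5195 -0.1845  0.3194]
```

View pics/w9.png

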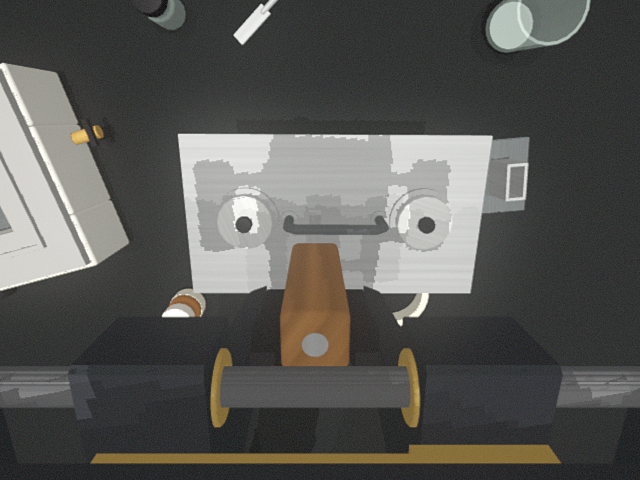

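The lid hangs square over the stand, with knobs at (244,225) and (426,225) and the bar level in view. The error is about 1 mm and under 1°. I'll lower it.

>>> drive_tool:
  offset:
    - [-0.01, 0, 0.03]
    - [-0.01, 0, 0.08]
    - [-0.01, 0, 0.15]
    - [-0.01, 0, 0.23]
    - [-0.01, 0, 0.31]
  twist:
    - [0, 0, 0]
    - [0, 0, 0]
    - [0, 0, 0]
    - [0, 0, 0]
    - [0, 0, 0]
  claw: [0, 0, 0, 0, 0]

```text
time_s: 21.18
position: [0.5183, -0.1842, 0.2873]
tool_rot: [0.996, -0.088, -0.0, -0.0]
wrist_force: [-0.3, 0.3, -8.4]
width: 0.0233
finger_force: 30.0
```

>>> drive_tool:
  offset:
    - [0, 0, 0.08]
    - [0, 0, 0.16]
    - [0, 0, 0.24]
    - [0, 0, 0.32]
    - [0, 0, 0.4]
  twist:
    - [0, 0, 0]
    - [0, 0, 0]
    - [0, 0, 0]
    - [0, 0, 0]
    - [0, 0, 0]
  claw: [0, 0, 0, 0, 0]

```text
time_s: 21.6
position: [0.5185, -0.1843, 0.2476]
tool_rot: [0.996, -0.088, 0.0, 0.0]
wrist_force: [-0.3, -0.2, -8.0]
width: 0.0234
finger_force: 30.0
```

>>> drive_tool:
  offset:
    - [0, 0, 0.08]
    - [0, 0, 0.14]
    - [0, 0, 0.19]
    - [0, 0, 0.22]
    - [0, 0, 0.24]
  twist:
    - [0, 0, 0]
    - [0, 0, 0]
    - [0, 0, 0]
    - [0, 0, 0]
    - [0, 0, 0]
  claw: [0, 0, 0, 0, 0]

```text
time_s: 22.02
position: [0.5185, -0.1843, 0.2241]
tool_rot: [0.996, -0.088, -0.0, 0.0]
wrist_force: [0.4, -0.1, -7.5]
width: 0.0238
finger_force: 30.0
```

>>> drive_tool:
  offset:
    - [0, 0, 0.01]
    - [0, 0, 0.03]
    - [0, 0, 0.05]
    - [0, 0, 0.06]
    - [0, 0, 0.06]
  twist:
    - [0, 0, 0]
    - [0, 0, 0]
    - [0, 0, 0]
    - [0, 0, 0]
    - [0, 0, 0]
  claw: [0, 0, 0, 0, 0]

```text
time_s: 22.43
position: [0.5184, -0.1843, 0.2183]
tool_rot: [0.996, -0.088, -0.0, 0.0]
wrist_force: [-0.3, 0.0, -7.2]
width: 0.0236
finger_force: 30.0
```

```bash
python3 - <<'E'
from h import *
st(); wlid(4)
E
```

```text
t 22.43 tcp [ 0.5184 -0.1843  0.2183] hook from bar: x 16.0 y 412.4 seat z over lid org 22.9 mm tilt [-0.01 -0.  ] yaw -10.11 F [-0.28  0.05 -7.22] M [ 0.104  0.027 -0.008] w 0.0236
t 22.43 sep 129.9 yaw err 0.13 mid [ 0.5165 -0.1987] err in stand x -0.6 y 0.4 mm tcp [ 0.5184 -0.1843  0.2183]
t 22.48 sep 129.5 yaw err -0.05 mid [ 0.5165 -0.1989] err in stand x -0.5 y 0.2 mm tcp [ 0.5184 -0.1843  0.2184]
t 22.53 sep 129.9 yaw err 0.04 mid [ 0.5169 -0.1987] err in stand x -0.2 y 0.5 mm tcp [ 0.5185 -0.1843  0.2185]
t 22.58 sep 129.8 yaw err 0.16 mid [ 0.5169 -0.1987] err in stand x -0.2 y 0.5 mm tcp [ 0.5186 -0.1843  0.2186]
```

>>> drive_tool:
  offset:
    - [0, 0, 0.02]
    - [0, 0, 0.04]
    - [0, 0, 0.06]
    - [0, 0, 0.08]
    - [0, 0, 0.1]
  twist:
    - [0, 0, 0]
    - [0, 0, 0]
    - [0, 0, 0]
    - [0, 0, 0]
    - [0, 0, 0]
  claw: [0, 0, 0, 0, 0]

```text
time_s: 23.05
position: [0.5185, -0.1843, 0.2081]
tool_rot: [0.996, -0.088, -0.0, 0.0]
wrist_force: [0.1, -0.4, -7.9]
width: 0.024
finger_force: 30.0
```

>>> drive_tool:
  offset:
    - [0, 0, 0.015]
    - [0, 0, 0.03]
    - [0, 0, 0.045]
    - [0, 0, 0.06]
    - [0, 0, 0.07]
  twist:
    - [0, 0, 0]
    - [0, 0, 0]
    - [0, 0, 0]
    - [0, 0, 0]
    - [0, 0, 0]
  claw: [0, 0, 0, 0, 0]

```text
time_s: 23.47
position: [0.519, -0.1845, 0.2018]
tool_rot: [0.996, -0.088, 0.001, 0.0]
wrist_force: [-0.5, -0.3, -1.3]
width: 0.0238
finger_force: 30.0
```

```bash
python3 - <<'E'
from h import *
s=st(); wlid(3,dz=.022+.206-s['position'][2]); st()
E
```

```text
t 23.47 tcp [ 0.519  -0.1845  0.2018] hook from bar: x 16.8 y 412.5 seat z over lid org 6.4 mm tilt [ 0.07 -0.02] yaw -10.11 F [-0.5  -0.28 -1.34] M [0.08  0.028 0.087] w 0.0238
t 23.47 sep 130.0 yaw err -0.25 mid [ 0.5164 -0.1992] err in stand x -0.6 y -0.1 mm tcp [ 0.519  -0.1845  0.2018]
t 23.52 sep 130.1 yaw err -0.12 mid [ 0.5162 -0.1991] err in stand x -0.8 y -0.1 mm tcp [ 0.5188 -0.1844  0.2015]
t 23.57 sep 130.0 yaw err -0.19 mid [ 0.5162 -0.1992] err in stand x -0.7 y -0.1 mm tcp [ 0.5186 -0.1843  0.2015]
t 23.62 tcp [ 0.5186 -0.1843  0.2016] hook from bar: x 16.3 y 412.4 seat z over lid org 6.2 mm tilt [ 0.02 -0.01] yaw -10.11 F [ 0.87  0.03 -2.08] M [0.075 0.039 0.013] w 0.0235
```

The lid has landed and the load is off the hook. Unhooking now.

>>> drive_tool:
  offset:
    - [0, 0, 0.04]
    - [0, 0, 0.08]
    - [0, 0, 0.105]
    - [0, 0, 0.105]
    - [0, 0, 0.105]
  twist:
    - [0, 0, 0]
    - [0, 0, 0]
    - [0, 0, 0]
    - [0, 0, 0]
    - [0, 0, 0]
  claw: [0, 0, 0, 0, 0]

```text
time_s: 24.03
position: [0.5183, -0.1842, 0.1906]
tool_rot: [0.996, -0.088, -0.0, -0.0]
wrist_force: [0.2, -0.1, -2.0]
width: 0.0233
finger_force: 30.0
```

>>> drive_tool:
  offset:
    - [-0.06, 0, 0]
    - [-0.14, 0, 0]
    - [-0.22, 0, 0]
    - [-0.28, 0, 0]
    - [-0.28, 0, 0]
  twist:
    - [0, 0, 0]
    - [0, 0, 0]
    - [0, 0, 0]
    - [0, 0, 0]
    - [0, 0, 0]
  claw: [0, 0, 0, 0, 0]

```text
time_s: 24.45
position: [0.4887, -0.1792, 0.191]
tool_rot: [0.996, -0.088, -0.001, -0.0]
wrist_force: [0.2, -0.1, -2.2]
width: 0.0238
finger_force: 30.0
```

>>> drive_tool:
  offset:
    - [-0.02, 0, 0]
    - [-0.02, 0, -0.1]
    - [-0.02, 0, -0.3]
    - [-0.02, 0, -0.5]
    - [-0.02, 0, -0.5]
  twist:
    - [0, 0, 0]
    - [0, 0, 0]
    - [0, 0, 0]
    - [0, 0, 0]
    - [0, 0, 0]
  claw: [0, 0, 0, 0, 0]

```text
time_s: 24.87
position: [0.4916, -0.1798, 0.2442]
tool_rot: [0.996, -0.088, 0.004, 0.001]
wrist_force: [1.2, -0.4, -1.8]
width: 0.0235
finger_force: 30.0
```

```bash
python3 - <<'E'
from h import *
s=st(); t=np.array(s['position']); T=Rm(s['tool_rot']); print('to holder',T.T@(np.array([.4864,-.406,.247])-t))
W=imaging.camera_params('wrist'); wi=np.array(imaging.capture('wrist')); a=np.radians(SY); P=[]
for sg in(-1,1):
    X=np.r_[S0+sg*.066*np.array([-np.sin(a),np.cos(a)]),.102]; P.append(onz(W,*blob(wi,*proj(W,X),13,90),.102)); print(proj(W,X),P[-1].round(4))
d=P[1]-P[0]; print(np.mean(P,0).round(4),np.degrees(np.arctan2(-d[0],d[1])),np.linalg.norm(d))
E
```

```text
t 24.87 tcp [ 0.4916 -0.1798  0.2442] hook from bar: x -10.0 y 412.8 seat z over lid org 48.8 mm tilt [ 0.42 -0.12] yaw -10.12 F [ 1.19 -0.45 -1.76] M [ 0.    -0.082 -0.104] w 0.0235
to holder [ 0.03465012  0.22357768 -0.00239131]
(np.float64(416.996644320867), np.float64(180.20500762776064)) [ 0.504  -0.2633  0.102 ]
(np.float64(248.75146402453169), np.float64(180.04241645636728)) [ 0.5289 -0.135   0.102 ]
[ 0.5165 -0.1991  0.102 ] -10.95925680808989 0.13076884619575713
```

The lid sits at (0.5165, −0.1991), yaw within 1°. I'll return the lifter to its holder.

>>> drive_tool:
  offset:
    - [0.1, 0.3, 0]
    - [0.2, 0.6, 0]
    - [0.3, 0.9, 0]
    - [0.34, 1.0, 0]
  twist:
    - [0, 0, 0]
    - [0, 0, 0]
    - [0, 0, 0]
    - [0, 0, 0]
  claw: [0, 0, 0, 0]

```text
time_s: 25.25
position: [0.5038, -0.2893, 0.2397]
tool_rot: [0.996, -0.091, -0.0, 0.002]
wrist_force: [-0.2, -1.6, -0.9]
width: 0.0238
finger_force: 30.0
```

>>> drive_tool:
  offset:
    - [0, 0.3, 0]
    - [0, 0.6, 0]
    - [0, 0.8, 0]
    - [0, 1.0, 0]
  twist:
    - [0, 0, 0]
    - [0, 0, 0]
    - [0, 0, 0]
    - [0, 0, 0]
  claw: [0, 0, 0, 0]

```text
time_s: 25.58
position: [0.4862, -0.383, 0.2394]
tool_rot: [0.996, -0.089, -0.001, -0.0]
wrist_force: [1.1, 0.5, -1.7]
width: 0.0241
finger_force: 30.0
```

>>> drive_tool:
  offset:
    - [0, 0.12, 0]
    - [0, 0.24, 0]
    - [0, 0.24, 0]
    - [0, 0.24, 0]
    - [0, 0.24, 0]
  twist:
    - [0, 0, 0]
    - [0, 0, -0.03]
    - [0, 0, -0.053]
    - [0, 0, -0.053]
    - [0, 0, -0.053]
  claw: [0, 0, 0, 0, 0]

```text
time_s: 26.0
position: [0.4833, -0.4043, 0.2401]
tool_rot: [0.999, -0.047, -0.0, -0.001]
wrist_force: [-0.4, -0.2, -2.6]
width: 0.0238
finger_force: 30.0
```

>>> drive_tool:
  offset:
    - [0, 0, 0]
    - [0, 0, 0]
    - [0, 0, 0]
    - [0, 0, 0]
  twist:
    - [0, 0, 0]
    - [0, 0, 0]
    - [0, 0, 0]
    - [0, 0, 0]
  claw: [0, 0, 0, 0]

```text
time_s: 26.33
position: [0.4833, -0.4051, 0.241]
tool_rot: [0.999, -0.046, 0.0, -0.0]
wrist_force: [-0.0, -0.2, -1.5]
width: 0.0239
finger_force: 30.0
```

```bash
python3 - <<'E'
from h import *
s=st(); t=np.array(s['position']); T=Rm(s['tool_rot']); print('to holder',T.T@(np.array([.4864,-.406,.247])-t))
p,im=cap('scene','s10.png'); imo=cv2.imread('pics/s2.png')
q=proj(p,t-[0,0,.1024]); print(q)
u,v=map(int,q); cv2.imwrite('pics/s10c.png',np.hstack([cv2.resize(x[v-60:v+50,u-40:u+40],(400,550),interpolation=2) for x in(imo,im[:,:,::-1])]))
E
```

```text
t 26.33 tcp [ 0.4833 -0.4051  0.241 ] hook from bar: x -32.9 y 635.4 seat z over lid org 45.6 mm tilt [ 0. -0.] yaw -5.32 F [-0.02 -0.16 -1.45] M [ 0.026 -0.014 -0.009] w 0.0239
to holder [ 0.00313172  0.00060533 -0.00602279]
(np.float64(267.77884648445735), np.float64(104.89458431583955))
```

View pics/s10c.png

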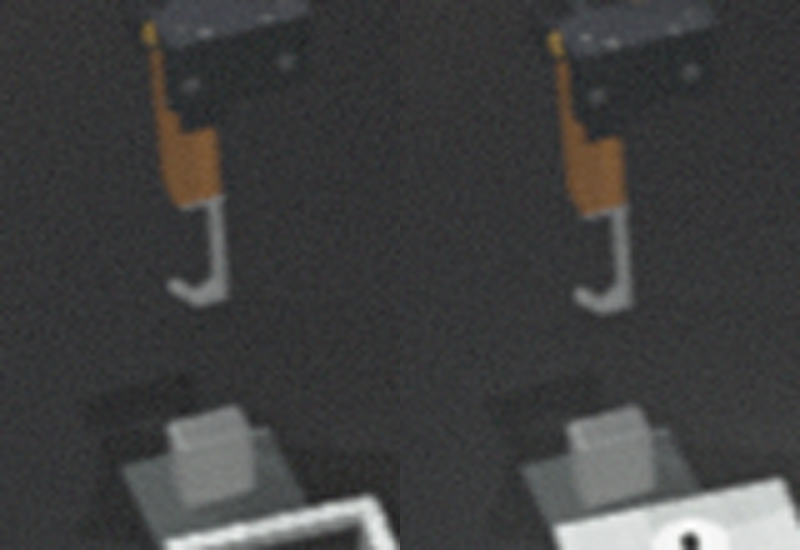

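The lifter hangs in the grip just as it did at pick-up (left image before, right now). I'll correct by 3 mm in x and lower slowly.

>>> drive_tool:
  offset:
    - [0.03, 0.005, 0]
    - [0.03, 0.005, 0.06]
    - [0.03, 0.005, 0.14]
    - [0.03, 0.005, 0.22]
    - [0.03, 0.005, 0.28]
  twist:
    - [0, 0, 0]
    - [0, 0, 0]
    - [0, 0, 0]
    - [0, 0, 0]
    - [0, 0, 0]
  claw: [0, 0, 0, 0, 0]

```text
time_s: 26.8
position: [0.4854, -0.4059, 0.2113]
tool_rot: [0.999, -0.047, -0.001, -0.001]
wrist_force: [-0.2, 0.0, -0.7]
width: 0.0239
finger_force: 30.0
```

>>> drive_tool:
  offset:
    - [0, 0, 0.06]
    - [0, 0, 0.12]
    - [0, 0, 0.18]
    - [0, 0, 0.24]
    - [0, 0, 0.28]
  twist:
    - [0, 0, 0]
    - [0, 0, 0]
    - [0, 0, 0]
    - [0, 0, 0]
    - [0, 0, 0]
  claw: [0, 0, 0, 0, 0]

```text
time_s: 27.22
position: [0.4858, -0.4062, 0.1841]
tool_rot: [0.999, -0.047, -0.0, -0.0]
wrist_force: [-0.4, 0.3, -1.6]
width: 0.0237
finger_force: 30.0
```

```bash
python3 - <<'E'
from h import *
s=st(); t=np.array(s['position']); T=Rm(s['tool_rot']); print('to holder',T.T@(np.array([.4864,-.406,.109])-t))
E
```

```text
t 27.22 tcp [ 0.4858 -0.4062  0.1841] hook from bar: x -30.2 y 636.2 seat z over lid org -11.3 mm tilt [-0.03  0.02] yaw -5.34 F [-0.36  0.32 -1.62] M [0.081 0.001 0.005] w 0.0237
to holder [ 0.0006101  -0.0001858   0.07505044]
```

>>> drive_tool:
  offset:
    - [0.005, 0, 0.05]
    - [0.005, 0, 0.12]
    - [0.005, 0, 0.19]
    - [0.005, 0, 0.26]
    - [0.005, 0, 0.32]
  twist:
    - [0, 0, 0]
    - [0, 0, 0]
    - [0, 0, 0]
    - [0, 0, 0]
    - [0, 0, 0]
  claw: [0, 0, 0, 0, 0]

```text
time_s: 27.63
position: [0.4864, -0.4062, 0.152]
tool_rot: [0.999, -0.047, -0.0, -0.0]
wrist_force: [0.0, 0.2, -1.4]
width: 0.0241
finger_force: 30.0
```

>>> drive_tool:
  offset:
    - [0, 0, 0.07]
    - [0, 0, 0.14]
    - [0, 0, 0.21]
    - [0, 0, 0.28]
    - [0, 0, 0.34]
  twist:
    - [0, 0, 0]
    - [0, 0, 0]
    - [0, 0, 0]
    - [0, 0, 0]
    - [0, 0, 0]
  claw: [0, 0, 0, 0, 0]

```text
time_s: 28.05
position: [0.4864, -0.4063, 0.1181]
tool_rot: [0.999, -0.047, -0.0, -0.0]
wrist_force: [-0.4, 0.5, -2.5]
width: 0.0236
finger_force: 30.0
```

>>> drive_tool:
  offset:
    - [0, 0, 0.03]
    - [0, 0, 0.06]
    - [0, 0, 0.08]
    - [0, 0, 0.08]
    - [0, 0, 0.08]
  twist:
    - [0, 0, 0]
    - [0, 0, 0]
    - [0, 0, 0]
    - [0, 0, 0]
    - [0, 0, 0]
  claw: [0, 0, 0, 0, 0]

```text
time_s: 28.47
position: [0.4867, -0.4064, 0.1111]
tool_rot: [0.999, -0.047, 0.0, 0.0]
wrist_force: [-0.4, 0.3, -2.7]
width: 0.0238
finger_force: 30.0
```

```bash
python3 - <<'E'
from h import *
st()
E
```

```text
t 28.47 tcp [ 0.4867 -0.4064  0.1111] hook from bar: x -29.2 y 636.4 seat z over lid org -84.3 mm tilt [ 0.02 -0.01] yaw -5.34 F [-0.36  0.32 -2.68] M [ 0.019 -0.019 -0.011] w 0.0238
```

>>> drive_tool:
  offset:
    - [0, 0, 0.01]
    - [0, 0, 0.02]
    - [0, 0, 0.024]
    - [0, 0, 0.024]
    - [0, 0, 0.024]
  twist:
    - [0, 0, 0]
    - [0, 0, 0]
    - [0, 0, 0]
    - [0, 0, 0]
    - [0, 0, 0]
  claw: [0, 0, 0, 0, 0]

```text
time_s: 28.88
position: [0.4866, -0.4064, 0.1086]
tool_rot: [0.999, -0.047, 0.0, 0.0]
wrist_force: [0.5, -0.5, -1.9]
width: 0.0239
finger_force: 30.0
```

>>> drive_tool:
  offset:
    - [0, 0, 0]
    - [0, 0, 0]
    - [0, 0, 0]
    - [0, 0, 0]
    - [0, 0, 0]
  twist:
    - [0, 0, 0]
    - [0, 0, 0]
    - [0, 0, 0]
    - [0, 0, 0]
    - [0, 0, 0]
  claw: [0.4, 0.6, 0.8, 0.9, 0.9]

```text
time_s: 29.3
position: [0.4867, -0.4064, 0.1087]
tool_rot: [0.999, -0.047, 0.0, 0.0]
wrist_force: [-0.0, 0.1, -0.6]
width: 0.055
finger_force: 0.0
```

>>> drive_tool:
  offset:
    - [0, 0, 0]
    - [0, 0, 0]
    - [0, 0, 0]
    - [0, 0, 0]
    - [0, 0, 0]
  twist:
    - [0, 0, 0]
    - [0, 0, 0]
    - [0, 0, 0]
    - [0, 0, 0]
    - [0, 0, 0]
  claw: [0.9, 0.9, 0.9, 0.9, 0.9]

```text
time_s: 29.72
position: [0.4866, -0.4064, 0.1085]
tool_rot: [0.999, -0.047, 0.0, 0.0]
wrist_force: [-0.2, -0.1, -0.0]
width: 0.0789
finger_force: 0.0
```

>>> drive_tool:
  offset:
    - [0, 0, -0.1]
    - [0, 0, -0.3]
    - [0, 0, -0.6]
    - [0, 0, -0.9]
    - [0, 0, -0.9]
  twist:
    - [0, 0, 0]
    - [0, 0, 0]
    - [0, 0, 0]
    - [0, 0, 0]
    - [0, 0, 0]
  claw: [0.9, 0.9, 0.9, 0.9, 0.9]

```text
time_s: 30.13
position: [0.4899, -0.4089, 0.2054]
tool_rot: [0.999, -0.047, 0.005, 0.003]
wrist_force: [1.5, -0.6, 0.4]
width: 0.0795
finger_force: 0.0
```

>>> drive_tool:
  offset:
    - [0, 0, -0.3]
    - [0, 0, -0.5]
    - [0, 0, -0.5]
    - [0, 0, -0.5]
    - [0, 0, -0.5]
  twist:
    - [0, 0, 0]
    - [0, 0, 0]
    - [0, 0, 0]
    - [0, 0, 0]
    - [0, 0, 0]
  claw: [0.9, 0.9, 0.9, 0.9, 0.9]

```text
time_s: 30.55
position: [0.486, -0.4059, 0.2479]
tool_rot: [0.999, -0.047, -0.001, -0.0]
wrist_force: [0.5, 0.1, 0.3]
width: 0.0793
finger_force: 0.0
```

```bash
python3 - <<'E'
from h import *
s=st(); p,im=cap('wrist','w11.png'); print('handle top pred',proj(p,(.4864,-.406,.158)))
hsv=cv2.cvtColor(im,cv2.COLOR_RGB2HSV); g=cv2.cvtColor(im,cv2.COLOR_RGB2GRAY)
u,v=map(int,proj(p,(.4864,-.406,.158))); n,l,stt,ce=cv2.connectedComponentsWithStats(((hsv[:,:,1]<80)&(g>150)).astype(np.uint8)[v-15:v+16,u-15:u+16]); print([(c+[u-15,v-15],x[4]) for c,x in zip(ce,stt)])
W=cv2.inRange(hsv,(3,90,60),(22,255,255)); ps,ims=cap('scene','s11.png'); ws=cv2.inRange(cv2.cvtColor(ims,cv2.COLOR_RGB2HSV),(3,90,60),(22,255,255))[90:140,250:290]
c=max(cv2.findContours(ws,0,1)[0],key=cv2.contourArea)[:,0]; print('scene wood',c.min(0)+[250,90],c.max(0)+[250,90])
k=[onz(ps,*blob(ims,*proj(ps,np.r_[S0+sg*.066*np.array([.1771,.9842]),.102]),6),.102) for sg in(-1,1)]; print('knobs scene',np.round(k,4).tolist(),np.mean(k,0).round(4))
a=ims[90:240,230:380,::-1]; cv2.imwrite('pics/f.png',np.hstack([cv2.resize(a,(450,450),interpolation=2),cv2.resize(im[100:300,180:380,::-1],(350,450))]))
E
```

```text
t 30.55 tcp [ 0.486  -0.4059  0.2479] hook from bar: x -30.2 y 635.9 seat z over lid org 52.5 mm tilt [-0.06  0.04] yaw -5.33 F [0.55 0.1  0.29] M [ 0.058 -0.001  0.017] w 0.0793
handle top pred (np.float64(314.6978422487963), np.float64(231.47890156697488))
[(array([313.99153439, 231.07830688]), np.int32(945)), (array([314.5  , 226.375]), np.int32(16))]
scene wood [261  96] [272 124]
knobs scene [[0.5051, -0.262, 0.102], [0.5295, -0.1326, 0.102]] [ 0.5173 -0.1973  0.102 ]
```

The wood box in the scene view matches its starting position, so the lifter is upright and home. The lid is centred within 2 mm. Handing in.

```bash
python3 -c "
from bench import bot; print(bot.close_job())"
```

```text
the job is handed in; nothing more can be done
None
```

The job is handed in: by my last camera checks the lid is on the cooling stand, centred within about 2 mm and 1° and landed gently, and the lifter is released upright in its holder, but close_job returned no verdict.

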